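# Stow the lunch tins for the drive

## Task

Get the lunch tins stowed before we drive off. They all look alike, so lift each one to feel whether it is packed or empty: the heavy packed ones go right way up on the floor of the larder drawer, which you then push fully shut, and the light empty ones stand right way up on the raised oak ledge, lengthwise between its lips. Mind the yellow funnel and the mug: leave them where they stand.

Things in the scene. Friction and masses are not known exactly. Their poses are not given: they have to be found in the camera images.
- tin_1: one of the lunch tins, all alike to look at: a lidded white plastic box 90 mm long (its own x), 54 mm wide (its own y), 48 mm tall, to be gripped across its width; origin at the centre of its underside, z up. Either empty (about 0.11 kg) or packed with food (about 0.42 kg), within 15 %; only the weight tells. Four or five tins are there, of both kinds; an absent one reads None throughout
- tin_2: one of the lunch tins, all alike to look at: a lidded white plastic box 90 mm long (its own x), 54 mm wide (its own y), 48 mm tall, to be gripped across its width; origin at the centre of its underside, z up. Either empty (about 0.11 kg) or packed with food (about 0.42 kg), within 15 %; only the weight tells. Four or five tins are there, of both kinds; an absent one reads None throughout
- tin_3: one of the lunch tins, all alike to look at: a lidded white plastic box 90 mm long (its own x), 54 mm wide (its own y), 48 mm tall, to be gripped across its width; origin at the centre of its underside, z up. Either empty (about 0.11 kg) or packed with food (about 0.42 kg), within 15 %; only the weight tells. Four or five tins are there, of both kinds; an absent one reads None throughout
- tin_4: one of the lunch tins, all alike to look at: a lidded white plastic box 90 mm long (its own x), 54 mm wide (its own y), 48 mm tall, to be gripped across its width; origin at the centre of its underside, z up. Either empty (about 0.11 kg) or packed with food (about 0.42 kg), within 15 %; only the weight tells. Four or five tins are there, of both kinds; an absent one reads None throughout
- tin_5: one of the lunch tins, all alike to look at: a lidded white plastic box 90 mm long (its own x), 54 mm wide (its own y), 48 mm tall, to be gripped across its width; origin at the centre of its underside, z up. Either empty (about 0.11 kg) or packed with food (about 0.42 kg), within 15 %; only the weight tells. Four or five tins are there, of both kinds; an absent one reads None throughout
- larder_drawer0 (a joint): how far the larder drawer is out: 0 = fully shut against its stop, 0.165 m = fully open against its stop; slides with about 1 N of friction and stays where it is left
- larder_drawer0_handle (a point): middle of the drawer's horizontal steel bar handle, 11 mm thick and 120 mm long along its own y, standing 35 mm off the front panel, 77 mm above the shelf; own x points into the cabinet (the drawer opens along -x), z up
- larder: the low oak larder cabinet, fixed to the shelf, 240 mm deep (its x), 280 mm wide, 115 mm tall, its drawer front facing its own -x; origin at the centre of its underside
- ledge: the raised oak ledge on steel legs, 346 mm long (its x), 84 mm wide, fixed to the shelf; origin under its middle, on the shelf
- drawer_floor (a point): point on the drawer's inner floor, midway across, 68 mm behind the inside of its front; moves with the drawer, 22 mm above the shelf. The inside runs from -68 to +127 mm along its x (towards the back), 119 mm each way along y; walls 6 mm thick, 71 mm high above the floor, front panel 15 mm thick, 85 mm high. Fully open, x below 90 mm lies clear of the cabinet for loading from above
- ledge_top (a point): centre of the upper face of the raised oak ledge, 80 mm above the shelf on steel legs; the face is 330 mm along its x by 68 mm along its y, z up, edged on all sides by wooden lips 8 mm thick that stand 14 mm above the face; fixed to the shelf
- funnel: yellow silicone funnel standing mouth down among the tins, 112 mm across, 105 mm tall; origin at the middle of its underside; leave alone
- mug: white enamel mug behind the tins, 76 mm across, 72 mm tall; origin at the middle of its underside; leave alone

How it is judged:
On the way:
1. the larder drawer is pulled open (value of joint larder_drawer0 above 0.12 m), for 0.2 s.
At the end, for the whole second after the job is handed in: every packed tin (over 2.3 N) stands right way up, flat on the drawer's floor, the drawer shut to within 8 mm; every empty tin (under 2.3 N) stands right way up (all within 0.1 rad), flat on the ledge between its lips, lengthwise within 0.25 rad; all at rest (((x of tin_1 in the frame of drawer_floor between -0.06 and 0.12 m and y of tin_1 in the frame of drawer_floor between -0.112 and 0.112 m and z of tin_1 in the frame of drawer_floor between -0.005 and 0.006 m and angle between tin_1's own z axis and vertical below 0.1 rad and linear speed of tin_1 below 0.03 m/s and contact force between tin_1 and larder above 2.3 N) or (x of tin_1 in the frame of ledge_top between -0.128 and 0.128 m and y of tin_1 in the frame of ledge_top between -0.014 and 0.014 m and z of tin_1 in the frame of ledge_top between -0.005 and 0.006 m and angle between tin_1's own z axis and vertical below 0.1 rad and angle between the x axis of tin_1 and the x axis of ledge_top, either way round below 0.25 rad and linear speed of tin_1 below 0.03 m/s and contact force between tin_1 and ledge below 2.3 N)) and ((x of tin_2 in the frame of drawer_floor between -0.06 and 0.12 m and y of tin_2 in the frame of drawer_floor between -0.112 and 0.112 m and z of tin_2 in the frame of drawer_floor between -0.005 and 0.006 m and angle between tin_2's own z axis and vertical below 0.1 rad and linear speed of tin_2 below 0.03 m/s and contact force between tin_2 and larder above 2.3 N) or (x of tin_2 in the frame of ledge_top between -0.128 and 0.128 m and y of tin_2 in the frame of ledge_top between -0.014 and 0.014 m and z of tin_2 in the frame of ledge_top between -0.005 and 0.006 m and angle between tin_2's own z axis and vertical below 0.1 rad and angle between the x axis of tin_2 and the x axis of ledge_top, either way round below 0.25 rad and linear speed of tin_2 below 0.03 m/s and contact force between tin_2 and ledge below 2.3 N)) and ((x of tin_3 in the frame of drawer_floor between -0.06 and 0.12 m and y of tin_3 in the frame of drawer_floor between -0.112 and 0.112 m and z of tin_3 in the frame of drawer_floor between -0.005 and 0.006 m and angle between tin_3's own z axis and vertical below 0.1 rad and linear speed of tin_3 below 0.03 m/s and contact force between tin_3 and larder above 2.3 N) or (x of tin_3 in the frame of ledge_top between -0.128 and 0.128 m and y of tin_3 in the frame of ledge_top between -0.014 and 0.014 m and z of tin_3 in the frame of ledge_top between -0.005 and 0.006 m and angle between tin_3's own z axis and vertical below 0.1 rad and angle between the x axis of tin_3 and the x axis of ledge_top, either way round below 0.25 rad and linear speed of tin_3 below 0.03 m/s and contact force between tin_3 and ledge below 2.3 N)) and ((x of tin_4 in the frame of drawer_floor between -0.06 and 0.12 m and y of tin_4 in the frame of drawer_floor between -0.112 and 0.112 m and z of tin_4 in the frame of drawer_floor between -0.005 and 0.006 m and angle between tin_4's own z axis and vertical below 0.1 rad and linear speed of tin_4 below 0.03 m/s and contact force between tin_4 and larder above 2.3 N) or (x of tin_4 in the frame of ledge_top between -0.128 and 0.128 m and y of tin_4 in the frame of ledge_top between -0.014 and 0.014 m and z of tin_4 in the frame of ledge_top between -0.005 and 0.006 m and angle between tin_4's own z axis and vertical below 0.1 rad and angle between the x axis of tin_4 and the x axis of ledge_top, either way round below 0.25 rad and linear speed of tin_4 below 0.03 m/s and contact force between tin_4 and ledge below 2.3 N)) and ((x of tin_5 in the frame of drawer_floor between -0.06 and 0.12 m and y of tin_5 in the frame of drawer_floor between -0.112 and 0.112 m and z of tin_5 in the frame of drawer_floor between -0.005 and 0.006 m and angle between tin_5's own z axis and vertical below 0.1 rad and linear speed of tin_5 below 0.03 m/s and contact force between tin_5 and larder above 2.3 N) or (x of tin_5 in the frame of ledge_top between -0.128 and 0.128 m and y of tin_5 in the frame of ledge_top between -0.014 and 0.014 m and z of tin_5 in the frame of ledge_top between -0.005 and 0.006 m and angle between tin_5's own z axis and vertical below 0.1 rad and angle between the x axis of tin_5 and the x axis of ledge_top, either way round below 0.25 rad and linear speed of tin_5 below 0.03 m/s and contact force between tin_5 and ledge below 2.3 N)) and value of joint larder_drawer0 below 0.008 m); the robot touches nothing.
It fails at once if the funnel or the mug is shifted by more than 4 cm (distance of any of funnel, mug from where it was at the start of the episode above 0.04 m).
Of tin_1, tin_2, tin_3, tin_4, tin_5 only 4 to 5 are there at a start; the rules pass over those that are not, and their reading is None.
At some moment in a run one of tin_1, tin_2, tin_3, tin_4, tin_5 may be knocked a few centimetres aside while the robot is not near it.
It also fails if it takes over 208 s, if anything falls off the work surface, if the arm or the gripper's body presses on something with over 40 N, if the wrist force passes 120 N, or if a joint passes its speed limit or range.

## Robot

A 6-joint arm with a two-finger parallel gripper is mounted at the origin on the work surface. World frame = base frame: x ahead of the robot, y to its left, z up, the work surface at z = 0. Lengths are in m, angles in rad, forces in N, time in s.
With the tool pointing down it reaches from about 0.15 to 0.775 m from the base axis. Payload 6.1 kg.
Tool frame: the origin (TCP) lies at the very end of the fingers, on their centre line; the grasp point (between the pads) lies 19 mm behind it; z points along the fingers, y is the line along which they close (so a half turn about z gives the same grasp; the last joint's range is limited). The gripper opens to 85 mm and grips with 20 to 120 N. Pads are 22 mm wide; open, the fingers measure 114 mm over their backs; the gripper's body (76 mm by 85 mm) begins 54 mm behind the grasp point. The pads swing forward as they close: fully open they stand 13 mm farther back than shut.
Start: joints at [1.118, 0.126, -0.04, 1.405, 0, 1.571], TCP at [0.23, 0.472, 0.231] pointing down, gripper open.
Joint ranges: [-2.72, 2.72], [-0.95, 1.95], [-1.27, 1.35], [-1.78, 2.02], [-1.46, 1.47], [-3.14, 3.14]. Speed limits (rad/s): [2.39, 2.39, 3.01, 3.14, 3.14, 3.14].

## Interface

Orientations are given as a unit quaternion [w, x, y, z].
In Python, from cell import robot gives the robot as it stands. The module is installed in compiled form; this text tells all that it offers.
- The arm moves only by the tool apply_moves, never from a script. Its argument "plan" is one flat list of numbers, 6 for each row, row after row: the shift along the tool's x, y, z in units of 0.5 m (1.0 is 0.5 m), then the turn, a rotation vector about the tool's x, y, z in units of 360 degrees (1.0 is 360 degrees). In form: [dx, dy, dz, rx, ry, rz, dx, dy, dz, rx, ry, rz, ...]. A call has 1 to 10 rows; each row is the pose to reach, as a shift and turn from the pose commanded when the call began, along the tool's axes at that moment, turning the shorter way round; what a row does not reach only later rows make up. A row lasts 1/12 s, in which the tool goes at most 41.7 mm and 7.16 degrees, less where a joint would pass 70% of its speed; a pose out of reach is approached as far as the arm can. A call with a number of a shift or a turn outside -1 to 1 is refused whole. A call with a gripper value outside its range is refused whole. "fingers" is the finger opening in mm, from 0 to 85.4, set as the call begins (left out, the last holds). The fingers move at their own pace and stop on an object; the grip force is fixed at half the most. Time passes only in rows, so rows that repeat a pose let the fingers close. It gives the time, the measured TCP pose, the force, the opening and the grip force at its end, in the units of the state.
- robot.get_obs(): the state, without advancing time (a new reading comes with each control period).
- robot.get_image(name): name is "scene" or "top"; returns the picture (420x560x3 uint8, blue, green, red); there is no depth.
- robot.get_calibration(name): a dict with "fx", "fy", "cx", "cy" (pixels), "rvec" (rotation vector, rad) and "tvec" (3), from world to camera coordinates, as OpenCV has them. Camera axes: x right, y down, z forward; pixel columns grow to the right and rows downward; lengths in m; the calibration is good to about 2 mm. A picture is of the moment at which its call begins. get_calibration takes no time and is no camera call.
- robot.close_job(): hands the job in; it is judged then, once.
The state is a dict: "time": time; "joint_positions": joint angles; "joint_velocities": joint speeds; "joint_torque": joint torques, N m; "tool_pos": TCP position; "ee_rot": TCP orientation; "contact_force": force on the tool from outside, world axes, zero at the start; "moment": the same for the moment, N m; "opening": finger opening in m; "gripper_force": force on a finger pad.
Only numpy, scipy, OpenCV 4.12 (cv2) and the standard library are available. Lean on these libraries where they do the work, as an engineer would, in place of code of your own. Each camera call takes 0.05 s, during which the arm holds its last target. There are 200 camera calls.

## Working session

There is one attempt and no reset: what is moved stays moved. The work goes in short steps, Python scripts to look and compute and a tool call to move; the robot and the scene stay as the last step left them, time stands still between calls to the robot, and variables do not carry over. Pictures are saved under pics/ and viewed, at most 14 in all, crops included, and the job is handed in when it is done.

Besides the shell and the picture viewer there is one more tool, called after ">>>" in YAML: its name, and indented under it one key for each argument. apply_moves: Moves the arm, as the interface text tells. Its arguments: {"type":"object","properties":{"plan":{"type":"array"},"fingers":{"type":"number"}},"required":["plan"]}

```bash
ls; mkdir -p pics; python3 - <<'E'
from cell import robot
import cv2
o=robot.get_obs();print(o)
for n in("scene","top"):
    cv2.imwrite(f"pics/{n}0.png",robot.get_image(n));print(n,robot.get_calibration(n))
E
```

```text
pics
{'time': 0.0, 'joint_positions': array([ 1.11800236e+00,  1.26357646e-01, -4.06318636e-02,  1.40537726e+00,
       -2.83834262e-06,  1.57078020e+00]), 'joint_velocities': array([-0.00111717, -0.00054157, -0.00071926, -0.00031434,  0.00029493,
        0.00126112]), 'joint_torque': array([ 7.93959625e-04, -4.35916150e+01,  3.52922666e+01,  1.72920269e-02,
       -6.86508497e-05,  2.12991966e-05]), 'tool_pos': array([0.22949798, 0.47172535, 0.23052926]), 'ee_rot': array([-1.74879881e-04,  2.24459991e-01,  9.74482989e-01, -7.65499353e-04]), 'contact_force': array([ 0.10290548,  0.06763325, -0.03372705]), 'moment': array([-0.01217715, -0.00765447, -0.06519818]), 'gripper_force': 0.0, 'opening': 0.08536465538915626}
scene {'fx': 483.70402586578706, 'fy': 483.70402586578706, 'cx': 270.58572349892324, 'cy': 209.7150034922311, 'rvec': array([ 2.38111685,  1.08299969, -0.29101333]), 'tvec': array([-0.38128459, -0.35518204,  1.39142444])}
top {'fx': 388.2015056735376, 'fy': 388.2015056735376, 'cx': 277.65813075566547, 'cy': 214.18073916852725, 'rvec': array([ 2.01953261, -2.19086541,  0.23608776]), 'tvec': array([0.03095384, 0.59201754, 0.80420795])}
```

View pics/scene0.png

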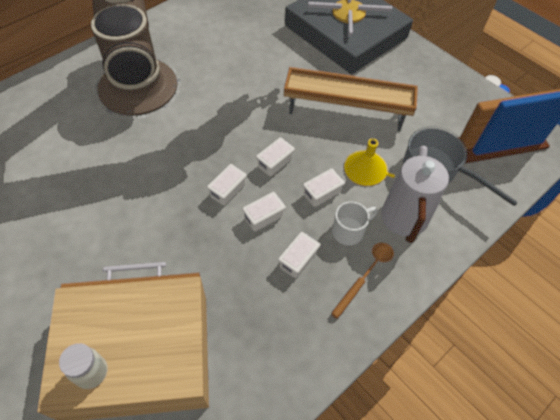

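View pics/top0.png

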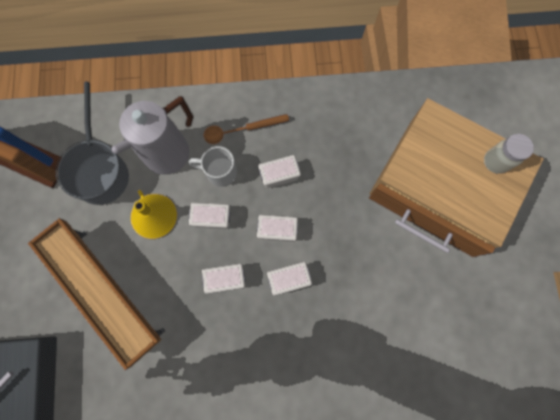

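```bash
cat > h.py <<'E'
import numpy as np, cv2
from cell import robot
from scipy.spatial.transform import Rotation as Rn
def cast(name,px,z):
    c=robot.get_calibration(name);R=cv2.Rodrigues(c["rvec"])[0];t=c["tvec"]
    px=np.atleast_2d(np.array(px,float))
    d=np.c_[(px[:,0]-c["cx"])/c["fx"],(px[:,1]-c["cy"])/c["fy"],np.ones(len(px))]@R
    o=-R.T@t
    return o+d*((z-o[2])/d[:,2])[:,None]
def proj(name,P):
    c=robot.get_calibration(name)
    K=np.array([[c["fx"],0,c["cx"]],[0,c["fy"],c["cy"]],[0,0,1]])
    return cv2.projectPoints(np.atleast_2d(np.array(P,float)),c["rvec"],c["tvec"],K,None)[0][:,0]
def tins(name="top",im=None,z=0.048):
    if im is None: im=robot.get_image(name)
    hsv=cv2.cvtColor(im,cv2.COLOR_BGR2HSV)
    m=((hsv[...,2]>185)&(hsv[...,1]<60)).astype(np.uint8)
    out=[]
    for c in cv2.findContours(m,cv2.RETR_EXTERNAL,cv2.CHAIN_APPROX_NONE)[0]:
        if cv2.contourArea(c)<300: continue
        W=cast(name,c[:,0],z)[:,:2]
        (x,y),(w,h),a=cv2.minAreaRect((W*1000).astype(np.float32))
        if h>w: w,h,a=h,w,a+90
        out.append((np.round([x/1000,y/1000],4),round(w),round(h),round((a+90)%180-90,1),c[:,0].mean(0).round()))
    return out
def go(p,ydir=None,o=None,tilt=None):
    """numbers for a move to TCP p, tool down, closing line at ydir (deg)"""
    o=o or robot.get_obs();q=o["ee_rot"];R0=Rn.from_quat([q[1],q[2],q[3],q[0]])
    d=R0.inv().apply(np.array(p)-o["tool_pos"])/0.5
    M=R0.as_matrix()
    if ydir is None: a=np.arctan2(M[1,1],M[0,1])
    else:
        a=np.radians(ydir);c=np.arctan2(M[1,1],M[0,1])
        a=c+(a-c+np.pi/2)%np.pi-np.pi/2
    y=np.array([np.cos(a),np.sin(a),0]);z=np.array([0,0,-1.])
    R1=Rn.from_matrix(np.c_[np.cross(y,z),y,z])
    rv=(R0.inv()*R1).as_rotvec()/(2*np.pi)
    return np.r_[d,rv].round(4).tolist()
E
python3 - <<'E'
from h import *
im=robot.get_image("top")
for t in tins("top",im):print(t)
c=robot.get_calibration("top");R=cv2.Rodrigues(c["rvec"])[0];print("cam",-R.T@c["tvec"])
# ledge & cabinet rough corners
print(cast("top",[(30,242),(61,221),(158,341),(128,367)],.094).round(3))
print(cast("top",[(371,190),(430,100),(543,157),(490,255)],.115).round(3))
print("handle",cast("top",[(397,231),(448,249),(423,240)],.077).round(3))
print("funnel",cast("top",[(154,217)],.0),"mug",cast("top",[(218,164)],.072))
s=robot.get_image("scene")
big=np.hstack([cv2.resize(im[210:380,20:170],None,fx=3,fy=3),cv2.resize(im[90:260,360:550],None,fx=3,fy=3)])
big=cv2.resize(big,(800,400));cv2.imwrite("pics/c1.png",big);print(big.shape)
E
```

```text
(array([0.4621, 0.1162]), 84, 48, -86.5, array([222., 278.]))
(array([ 0.4507, -0.0295]), 84, 48, -79.2, array([288., 278.]))
(array([ 0.5665, -0.0118]), 84, 48, 81.1, array([276., 227.]))
(array([0.6093, 0.1415]), 84, 49, 82.5, array([208., 215.]))
(array([ 0.7037, -0.0278]), 85, 47, -78.5, array([278., 170.]))
cam [ 0.40342695 -0.00645243  0.91400132]
[[0.569 0.516 0.094]
 [0.609 0.451 0.094]
 [0.344 0.245 0.094]
 [0.3   0.306 0.094]]
[[ 0.618 -0.22   0.115]
 [ 0.816 -0.38   0.115]
 [ 0.661 -0.601  0.115]
 [ 0.46  -0.444  0.115]]
handle [[ 0.531 -0.274  0.077]
 [ 0.483 -0.378  0.077]
 [ 0.507 -0.327  0.077]]
funnel [[0.62461106 0.27982963 0.        ]] mug [[0.71965017 0.10951652 0.072     ]]
(400, 800, 3)
```

View pics/c1.png

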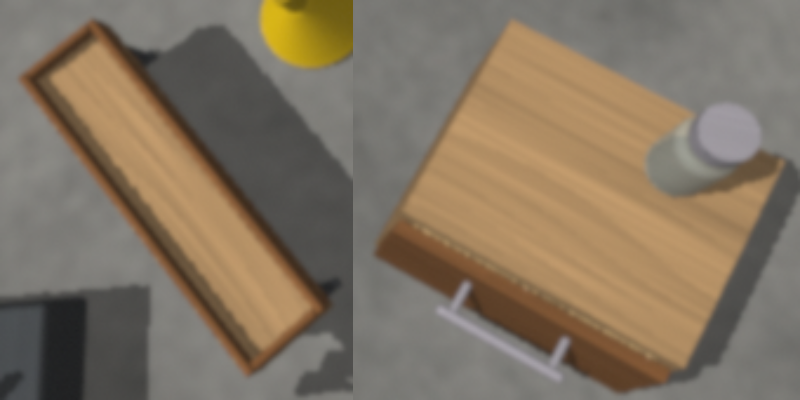

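```bash
python3 - <<'E'
from h import *
L=cast("top",[(29.3,242.7),(60.4,218.5),(159.4,339.2),(126.2,369.4)],.094)[:,:2]
print(L.round(3),"c",L.mean(0).round(4)); 
for a,b in((0,1),(1,2),(2,3),(3,0)):
    d=L[b]-L[a];print(np.linalg.norm(d).round(3),np.degrees(np.arctan2(d[1],d[0])).round(1))
C=cast("top",[(381.2,179.6),(428,98.5),(542.7,158),(501.5,246.5)],.115)[:,:2]
print(C.round(3),"c",C.mean(0).round(4))
for a,b in((0,1),(1,2),(2,3),(3,0)):
    d=C[b]-C[a];print(np.linalg.norm(d).round(3),np.degrees(np.arctan2(d[1],d[0])).round(1))
H=cast("top",[(396.2,221.9),(448.3,250.4)],.077)[:,:2];d=H[1]-H[0]
print("H",H.round(3),H.mean(0).round(4),np.linalg.norm(d),np.degrees(np.arctan2(d[1],d[0])))
# scene view check
S=cast("scene",[(105,270),(165,266)],.077);print(S.round(3))
for P in [(0.5665,-.0118,.048),(0.4621,.1162,.048)]: print(proj("scene",[P]))
E
```

```text
[[0.567 0.517]
 [0.615 0.453]
 [0.348 0.242]
 [0.295 0.309]] c [0.4563 0.3803]
0.08 -53.4
0.34 -141.8
0.085 128.0
0.342 37.4
[[ 0.639 -0.244]
 [ 0.82  -0.376]
 [ 0.659 -0.6  ]
 [ 0.476 -0.472]] c [ 0.6484 -0.423 ]
0.224 -36.0
0.276 -125.7
0.224 145.0
0.28 54.2
H [[ 0.551 -0.275]
 [ 0.48  -0.378]] [ 0.5157 -0.3265] 0.1250909644412374 -124.8065092573385
[[ 0.484 -0.377  0.077]
 [ 0.558 -0.278  0.077]]
[[263.87835282 205.64362803]]
[[275.22196527 150.76724824]]
```

```bash
cat >> h.py <<'E'
def chain(*T):
    """T: (x,y,z,ydir) ; prints rows for successive calls, each from the one before"""
    o=robot.get_obs();o=dict(o)
    for x,y,z,a in T:
        az=np.degrees(np.arctan2(y,x)); a=az+(a-az+90)%180-90
        q=o["ee_rot"];R0=Rn.from_quat([q[1],q[2],q[3],q[0]])
        yv=np.array([np.cos(np.radians(a)),np.sin(np.radians(a)),0]);zv=np.array([0,0,-1.])
        R1=Rn.from_matrix(np.c_[np.cross(yv,zv),yv,zv]);rv=(R0.inv()*R1).as_rotvec()
        d=R0.inv().apply(np.array([x,y,z])-o["tool_pos"])
        n=max(np.linalg.norm(d)/.0417,np.degrees(np.linalg.norm(rv))/7.16)
        print(np.r_[d/.5,rv/2/np.pi].round(3).tolist(),"rows>=%.1f ydir %.0f"%(n,a))
        qq=R1.as_quat();o={"tool_pos":np.array([x,y,z]),"ee_rot":np.r_[qq[3],qq[:3]]}
E
python3 - <<'E'
from h import *
chain((.37,.09,.23,15),(.516,-.327,.2,-35),(.516,-.327,.062,-35))
E
```

```text
[-0.587, -0.564, 0.002, -0.0, 0.0, 0.136] rows>=9.8 ydir 15
[-0.881, 0.066, 0.06, 0.0, 0.0, 0.139] rows>=10.6 ydir -35
[0.0, 0.0, 0.276, 0.0, 0.0, 0.0] rows>=3.3 ydir -35
```

>>> apply_moves:
  plan: [-0.587,-0.564,0,0,0,0.136,-0.587,-0.564,0,0,0,0.136,-0.587,-0.564,0,0,0,0.136,-0.587,-0.564,0,0,0,0.136,-0.587,-0.564,0,0,0,0.136,-0.587,-0.564,0,0,0,0.136,-0.587,-0.564,0,0,0,0.136,-0.587,-0.564,0,0,0,0.136,-0.587,-0.564,0,0,0,0.136,-0.587,-0.564,0,0,0,0.136]
  fingers: 26

```text
time: 1.03
tool_pos: [0.3704, 0.0875, 0.2314]
ee_rot: [0.0, 0.609, 0.794, 0.0]
contact_force: [-0.4, 0.3, -0.4]
opening: 0.0258
gripper_force: 0.0
```

>>> apply_moves:
  plan: [-0.881,0.066,0.06,0,0,0.139,-0.881,0.066,0.06,0,0,0.139,-0.881,0.066,0.06,0,0,0.139,-0.881,0.066,0.06,0,0,0.139,-0.881,0.066,0.06,0,0,0.139,-0.881,0.066,0.06,0,0,0.139,-0.881,0.066,0.06,0,0,0.139,-0.881,0.066,0.06,0,0,0.139,-0.881,0.066,0.06,0,0,0.139,-0.881,0.066,0.06,0,0,0.139]

```text
time: 1.87
tool_pos: [0.5083, -0.3042, 0.2027]
ee_rot: [-0.0, 0.887, 0.462, 0.0]
contact_force: [0.4, 0.1, 0.3]
opening: 0.0262
gripper_force: 0.0
```

```bash
python3 - <<'E'
from h import *
o=robot.get_obs();print(o["time"],o["tool_pos"],o["joint_positions"].round(2),o["opening"])
chain((.516,-.327,.12,-35),(.516,-.327,.062,-35))
a=cv2.resize(robot.get_image("top"),None,fx=.71,fy=.71);b=cv2.resize(robot.get_image("scene"),None,fx=.71,fy=.71)
cv2.imwrite("pics/d1.png",np.hstack([a,b]))
E
```

```text
1.8667 [ 0.50829757 -0.30424277  0.2026606 ] [-0.54  0.26  0.06  1.37  0.    1.64] 0.02616267865425321
[-0.028, 0.039, 0.165, -0.0, -0.0, 0.0] rows>=2.1 ydir -35
[0.0, 0.0, 0.116, 0.0, 0.0, 0.0] rows>=1.4 ydir -35
```

View pics/d1.png

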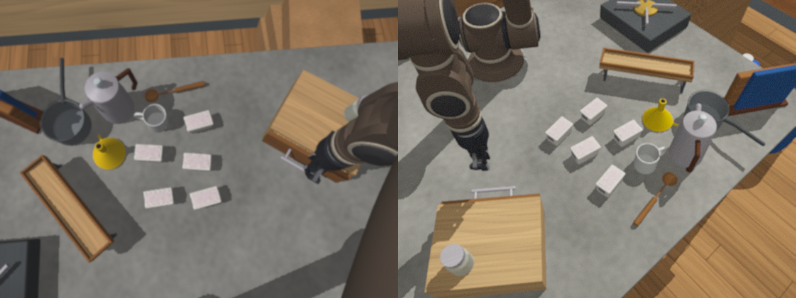

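>>> apply_moves:
  plan: [-0.028,0.039,0.165,0,0,0,-0.028,0.039,0.165,0,0,0,-0.028,0.039,0.165,0,0,0,-0.028,0.039,0.165,0,0,0,-0.028,0.039,0.165,0,0,0,-0.028,0.039,0.165,0,0,0]

```text
time: 2.47
tool_pos: [0.5172, -0.3246, 0.1235]
ee_rot: [0.002, 0.887, 0.462, 0.001]
contact_force: [0.7, 0.8, 0.3]
opening: 0.0259
gripper_force: 0.0
```

```bash
python3 - <<'E'
from h import *
o=robot.get_obs();print(o["time"],o["tool_pos"])
chain((.516,-.327,.062,-35))
im=robot.get_image("scene");cv2.imwrite("pics/d2.png",cv2.resize(im[180:320,30:230],(800,560)))
print(proj("scene",[(.516,-.327,.077),(.516,-.327,.12)]),proj("top",[(.516,-.327,.077)]))
E
```

```text
2.4667 [ 0.51715166 -0.32464064  0.12351681]
[-0.005, 0.0, 0.123, 0.001, -0.0, 0.0] rows>=1.5 ydir -35
[[133.83852376 266.24696498]
 [128.98625614 257.11200135]] [[422.24209402 235.85704673]]
```

View pics/d2.png

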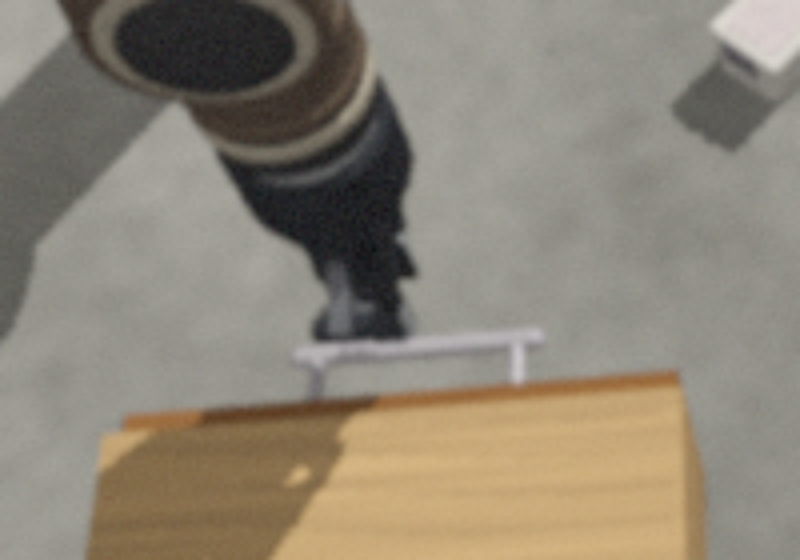

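>>> apply_moves:
  plan: [-0.005,0,0.03,0,0,0,-0.005,0,0.06,0,0,0,-0.005,0,0.09,0,0,0,-0.005,0,0.123,0,0,0,-0.005,0,0.123,0,0,0,-0.005,0,0.123,0,0,0]

```text
time: 3.02
tool_pos: [0.5152, -0.3266, 0.0607]
ee_rot: [0.001, 0.887, 0.462, 0.0]
contact_force: [-0.7, -0.1, 0.9]
opening: 0.0258
gripper_force: 0.0
```

>>> apply_moves:
  plan: [0,0,0,0,0,0,0,0,0,0,0,0,0,0,0,0,0,0,0,0,0,0,0,0,0,0,0,0,0,0,0,0,0,0,0,0]
  fingers: 0

```text
time: 3.52
tool_pos: [0.5158, -0.3272, 0.0613]
ee_rot: [0.001, 0.887, 0.462, 0.001]
contact_force: [0.4, 0.5, 7.0]
opening: 0.0086
gripper_force: 58.7
```

>>> apply_moves:
  plan: [0,-0.02,0,0,0,0,0,-0.055,0,0,0,0,0,-0.09,0,0,0,0,0,-0.125,0,0,0,0,0,-0.16,0,0,0,0,0,-0.195,0,0,0,0,0,-0.23,0,0,0,0,0,-0.265,0,0,0,0,0,-0.295,0,0,0,0,0,-0.31,0,0,0,0]

```text
time: 4.35
tool_pos: [0.389, -0.2359, 0.0612]
ee_rot: [0.0, 0.887, 0.463, 0.004]
contact_force: [8.0, 7.7, 6.3]
opening: 0.0088
gripper_force: 59.4
```

>>> apply_moves:
  plan: [0,-0.01,0,0,0,0,0,-0.016,0,0,0,0,0,-0.02,0,0,0,0,0,-0.02,0,0,0,0]

```text
time: 4.68
tool_pos: [0.3842, -0.2324, 0.0613]
ee_rot: [0.003, 0.886, 0.463, 0.005]
contact_force: [14.8, 3.1, -1.1]
opening: 0.0088
gripper_force: 59.0
```

>>> apply_moves:
  plan: [0,0,0,0,0,0,0,0,0,0,0,0,0,0,0,0,0,0,0,0,0,0,0,0]
  fingers: 26

```text
time: 5.02
tool_pos: [0.379, -0.2321, 0.0591]
ee_rot: [-0.0, 0.887, 0.462, -0.0]
contact_force: [-0.1, 0.2, -0.7]
opening: 0.0265
gripper_force: 0.0
```

>>> apply_moves:
  plan: [0,0,-0.06,0,0,0,0,0,-0.12,0,0,0,0,0,-0.2,0,0,0,0,0,-0.28,0,0,0,0,0,-0.34,0,0,0,0,0,-0.34,0,0,0]

```text
time: 5.52
tool_pos: [0.3812, -0.2335, 0.2354]
ee_rot: [0.004, 0.887, 0.462, 0.002]
contact_force: [0.9, -0.5, 0.3]
opening: 0.0258
gripper_force: 0.0
```

```bash
python3 - <<'E'
from h import *
o=robot.get_obs();print(o["time"],o["tool_pos"])
im=robot.get_image("top");cv2.imwrite("pics/e1.png",cv2.resize(im[60:360],(800,429)))
for t in tins("top",im):print(t)
E
```

```text
5.5167 [ 0.38117538 -0.23352208  0.23542125]
(array([0.4622, 0.1163]), 84, 47, -86.3, array([222., 278.]))
(array([ 0.4506, -0.0294]), 84, 48, -79.3, array([288., 278.]))
(array([ 0.5667, -0.0119]), 84, 48, 81.1, array([276., 227.]))
(array([0.6088, 0.1417]), 84, 48, 82.7, array([208., 215.]))
(array([ 0.7036, -0.0282]), 84, 47, -78.8, array([279., 169.]))
```

View pics/e1.png

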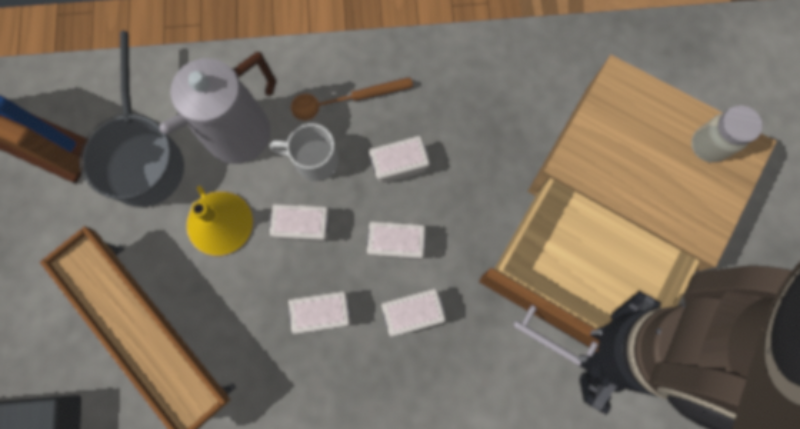

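```bash
python3 - <<'E'
from h import *
chain((.462,.116,.15,3.6),(.462,.116,.016,3.6),(.462,.116,.17,3.6))
E
```

```text
[0.666, -0.268, 0.163, 0.001, 0.0, -0.107] rows>=8.8 ydir 4
[0.0, 0.0, 0.268, 0.0, 0.0, 0.0] rows>=3.2 ydir 4
[0.0, 0.0, -0.308, 0.0, 0.0, 0.0] rows>=3.7 ydir 4
```

>>> apply_moves:
  plan: [0.666,-0.268,0.163,0.001,0,-0.107,0.666,-0.268,0.163,0.001,0,-0.107,0.666,-0.268,0.163,0.001,0,-0.107,0.666,-0.268,0.163,0.001,0,-0.107,0.666,-0.268,0.163,0.001,0,-0.107,0.666,-0.268,0.163,0.001,0,-0.107,0.666,-0.268,0.163,0.001,0,-0.107,0.666,-0.268,0.163,0.001,0,-0.107,0.666,-0.268,0.163,0.001,0,-0.107,0.666,-0.268,0.163,0.001,0,-0.107]
  fingers: 75

```text
time: 6.4
tool_pos: [0.4596, 0.1219, 0.1443]
ee_rot: [-0.004, 0.683, 0.731, -0.003]
contact_force: [-0.9, -0.2, 0.2]
opening: 0.0751
gripper_force: 0.0
```

>>> apply_moves:
  plan: [0,0,0,0,0,0,0,0,0.05,0,0,0,0,0,0.11,0,0,0,0,0,0.17,0,0,0,0,0,0.22,0,0,0,0,0,0.25,0,0,0,0,0,0.268,0,0,0,0,0,0.268,0,0,0,0,0,0.268,0,0,0]

```text
time: 7.15
tool_pos: [0.4594, 0.1169, 0.0138]
ee_rot: [-0.003, 0.685, 0.728, -0.002]
contact_force: [-0.1, 0.4, 0.3]
opening: 0.075
gripper_force: 0.0
```

>>> apply_moves:
  plan: [0,0,0,0,0,0,0,0,0,0,0,0,0,0,0,0,0,0,0,0,0,0,0,0,0,0,0,0,0,0,0,0,0,0,0,0]
  fingers: 0

```text
time: 7.65
tool_pos: [0.461, 0.1178, 0.0153]
ee_rot: [-0.002, 0.685, 0.729, -0.0]
contact_force: [0.4, -0.7, 6.3]
opening: 0.0529
gripper_force: 64.3
```

>>> apply_moves:
  plan: [0,0,-0.02,0,0,0,0,0,-0.06,0,0,0,0,0,-0.11,0,0,0,0,0,-0.17,0,0,0,0,0,-0.23,0,0,0,0,0,-0.28,0,0,0,0,0,-0.308,0,0,0,0,0,-0.308,0,0,0,0,0,-0.308,0,0,0,0,0,-0.308,0,0,0]

```text
time: 8.48
tool_pos: [0.4598, 0.1173, 0.1666]
ee_rot: [-0.003, 0.685, 0.729, -0.002]
contact_force: [-0.8, -0.1, -1.4]
opening: 0.0531
gripper_force: 63.4
```

>>> apply_moves:
  plan: [0,0,0,0,0,0,0,0,0,0,0,0]

```text
time: 8.65
tool_pos: [0.4596, 0.1172, 0.1662]
ee_rot: [-0.003, 0.685, 0.729, -0.003]
contact_force: [0.0, 0.5, -1.5]
opening: 0.053
gripper_force: 63.4
```

>>> apply_moves:
  plan: [0,0,0,0,0,0]

```text
time: 8.73
tool_pos: [0.4599, 0.1173, 0.1665]
ee_rot: [-0.003, 0.685, 0.729, -0.002]
contact_force: [0.6, -0.5, -1.6]
opening: 0.0532
gripper_force: 63.4
```

```bash
python3 - <<'E'
from h import *
import numpy as np
th=37.6;L=np.array([.456,.380]);ex=np.array([np.cos(np.radians(th)),np.sin(np.radians(th))])
o=robot.get_obs();print(o["tool_pos"],o["contact_force"])
print("ledge");p=L+.1*ex;chain((*p,.17,th+90),(*p,.097,th+90))
f=-35.4;F=np.array([.480,-.300]);fx=np.array([np.cos(np.radians(f)),np.sin(np.radians(f))]);fy=np.array([-fx[1],fx[0]])
print("drawer");p=F-.01*fx+.073*fy;chain((.47,0,.17,0),(*p,.17,f+90),(*p,.04,f+90))
p=F-.01*fx-.073*fy;chain((.47,0,.17,0),(*p,.17,f+90),(*p,.04,f+90))
E
```

```text
[0.45989188 0.11728438 0.16653505] [ 0.59789922 -0.51753402 -1.62858235]
ledge
[0.637, 0.191, -0.007, -0.0, -0.001, -0.345] rows>=17.3 ydir 128
[0.0, 0.0, 0.146, 0.0, 0.0, 0.0] rows>=1.8 ydir 128
drawer
[-0.235, 0.005, -0.007, -0.001, -0.0, 0.01] rows>=2.8 ydir 0
[-0.469, 0.088, 0.0, 0.0, 0.0, -0.152] rows>=7.6 ydir 55
[0.0, 0.0, 0.26, 0.0, 0.0, 0.0] rows>=3.1 ydir 55
[-0.235, 0.005, -0.007, -0.001, -0.0, 0.01] rows>=2.8 ydir 0
[-0.707, -0.081, 0.0, 0.0, 0.0, 0.348] rows>=17.5 ydir -125
[0.0, 0.0, 0.26, 0.0, 0.0, 0.0] rows>=3.1 ydir -125
```

>>> apply_moves:
  plan: [0.637,0.191,-0.01,0,0,-0.172,0.637,0.191,-0.01,0,0,-0.172,0.637,0.191,-0.01,0,0,-0.172,0.637,0.191,-0.01,0,0,-0.172,0.637,0.191,-0.01,0,0,-0.172,0.637,0.191,-0.01,0,0,-0.172,0.637,0.191,-0.01,0,0,-0.172,0.637,0.191,-0.01,0,0,-0.172,0.637,0.191,-0.01,0,0,-0.172,0.637,0.191,-0.01,0,0,-0.172]

```text
time: 9.57
tool_pos: [0.5355, 0.4433, 0.1697]
ee_rot: [-0.004, 0.21, 0.978, -0.001]
contact_force: [-0.2, -0.3, -0.9]
opening: 0.053
gripper_force: 63.7
```

>>> apply_moves:
  plan: [0,0,0,0,0,-0.173,0,0,0,0,0,-0.173,0,0,0,0,0,-0.173,0,0,0,0,0,-0.173,0,0,0,0,0,-0.173,0,0,0,0,0,-0.173,0,0,0,0,0,-0.173,0,0,0,0,0,-0.173,0,0,0,0,0,-0.173,0,0,0,0,0,-0.173]

```text
time: 10.4
tool_pos: [0.5358, 0.4398, 0.1729]
ee_rot: [-0.003, -0.323, 0.946, 0.002]
contact_force: [-0.3, 0.5, -0.7]
opening: 0.0535
gripper_force: 63.8
```

```bash
python3 - <<'E'
from h import *
th=37.6;L=np.array([.456,.380]);ex=np.array([np.cos(np.radians(th)),np.sin(np.radians(th))])
o=robot.get_obs();print(o["tool_pos"],o["joint_positions"].round(2))
p=L+.1*ex;chain((*p,.098,th+90))
im=robot.get_image("top");im2=robot.get_image("scene")
cv2.imwrite("pics/f1.png",np.hstack([cv2.resize(im[200:380,10:210],(400,360)),cv2.resize(im2[30:180,240:440],(400,360))]))
E
```

```text
[0.53582292 0.43982155 0.17286416] [0.69 0.46 0.28 1.39 0.   0.03]
[-0.001, 0.002, 0.15, 0.001, -0.001, 0.0] rows>=1.8 ydir 128
```

View pics/f1.png

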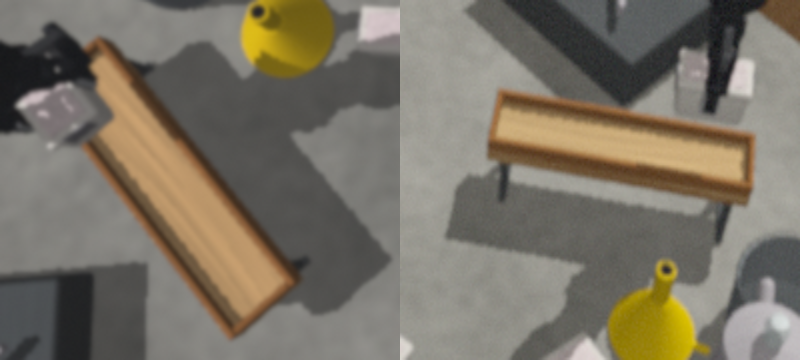

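```bash
python3 - <<'E'
from h import *
S=cast("scene",[(290,68.3),(417.5,86.25),(415,109.2),(285,88.3)],.094)[:,:2]
print(S.round(3),S.mean(0))
for a,b in((0,1),(1,2),(2,3),(3,0)):
    d=S[b]-S[a];print(np.linalg.norm(d).round(3),np.degrees(np.arctan2(d[1],d[0])).round(1))
E
```

```text
[[0.303 0.309]
 [0.572 0.519]
 [0.62  0.45 ]
 [0.35  0.248]] [0.46148796 0.38155272]
0.341 38.0
0.084 -54.7
0.337 -143.2
0.077 127.7
```

>>> apply_moves:
  plan: [0,-0.001,0.03,0,0,0,0,-0.001,0.07,0,0,0,0,-0.001,0.11,0,0,0,0,-0.001,0.13,0,0,0,0,-0.001,0.142,0,0,0,0,-0.001,0.15,0,0,0,0,-0.001,0.15,0,0,0,0,-0.001,0.15,0,0,0]

```text
time: 11.17
tool_pos: [0.5362, 0.4412, 0.0986]
ee_rot: [-0.002, -0.323, 0.946, 0.002]
contact_force: [0.5, 0.5, -0.5]
opening: 0.0531
gripper_force: 63.8
```

>>> apply_moves:
  plan: [0,0,0.002,0,0,0,0,0,0.002,0,0,0]

```text
time: 11.33
tool_pos: [0.5362, 0.4413, 0.0976]
ee_rot: [-0.002, -0.324, 0.946, 0.002]
contact_force: [0.6, -1.1, -1.8]
opening: 0.0532
gripper_force: 63.8
```

>>> apply_moves:
  plan: [0,0,0,0,0,0,0,0,0,0,0,0,0,0,0,0,0,0,0,0,0,0,0,0]
  fingers: 70

```text
time: 11.67
tool_pos: [0.5359, 0.4411, 0.097]
ee_rot: [-0.002, -0.324, 0.946, 0.002]
contact_force: [-0.9, -0.3, 0.2]
opening: 0.0701
gripper_force: 0.0
```

>>> apply_moves:
  plan: [0,0,-0.03,0,0,0,0,0,-0.08,0,0,0,0,0,-0.14,0,0,0,0,0,-0.21,0,0,0,0,0,-0.28,0,0,0,0,0,-0.28,0,0,0]

```text
time: 12.17
tool_pos: [0.5381, 0.4419, 0.2451]
ee_rot: [0.003, -0.324, 0.946, 0.004]
contact_force: [0.0, -0.8, 1.5]
opening: 0.07
gripper_force: 0.0
```

```bash
python3 - <<'E'
from h import *
o=robot.get_obs();print(o["time"],o["tool_pos"],o["contact_force"])
im=robot.get_image("top")
for z in(.048,.128):
  for t in tins("top",im,z):print(z,t)
chain((.56,.29,.24,60),(.609,.1417,.16,-7.4),(.609,.1417,.016,-7.4))
E
```

```text
12.1667 [0.53811564 0.44194828 0.24514603] [ 0.00680873 -0.83340367  1.51951117]
0.048 (array([ 0.4507, -0.0292]), 85, 49, -78.8, array([288., 278.]))
0.048 (array([0.549 , 0.4876]), 92, 53, 37.9, array([ 55., 253.]))
0.048 (array([ 0.7038, -0.0281]), 85, 48, -78.8, array([278., 170.]))
0.128 (array([ 0.4464, -0.0271]), 77, 45, -78.8, array([288., 278.]))
0.128 (array([0.5356, 0.442 ]), 84, 48, 37.9, array([ 55., 253.]))
0.128 (array([ 0.676 , -0.0261]), 77, 44, -78.8, array([278., 170.]))
[0.151, -0.267, 0.002, 0.001, 0.0, 0.188] rows>=9.5 ydir 60
[-0.233, -0.208, 0.16, 0.0, 0.0, 0.187] rows>=9.4 ydir -7
[0.0, 0.0, 0.288, 0.0, 0.0, 0.0] rows>=3.5 ydir -7
```

>>> apply_moves:
  plan: [0.151,-0.267,0,0,0,0.188,0.151,-0.267,0,0,0,0.188,0.151,-0.267,0,0,0,0.188,0.151,-0.267,0,0,0,0.188,0.151,-0.267,0,0,0,0.188,0.151,-0.267,0,0,0,0.188,0.151,-0.267,0,0,0,0.188,0.151,-0.267,0,0,0,0.188,0.151,-0.267,0,0,0,0.188,0.151,-0.267,0,0,0,0.188]

```text
time: 13.05
tool_pos: [0.5584, 0.2887, 0.2351]
ee_rot: [-0.004, 0.261, 0.965, -0.0]
contact_force: [0.3, 1.2, 0.4]
opening: 0.0703
gripper_force: 0.0
```

>>> apply_moves:
  plan: [-0.233,-0.208,0.16,0,0,0.187,-0.233,-0.208,0.16,0,0,0.187,-0.233,-0.208,0.16,0,0,0.187,-0.233,-0.208,0.16,0,0,0.187,-0.233,-0.208,0.16,0,0,0.187,-0.233,-0.208,0.16,0,0,0.187,-0.233,-0.208,0.16,0,0,0.187,-0.233,-0.208,0.16,0,0,0.187,-0.233,-0.208,0.16,0,0,0.187,-0.233,-0.208,0.16,0,0,0.187]

```text
time: 13.88
tool_pos: [0.6069, 0.1406, 0.1546]
ee_rot: [-0.003, 0.752, 0.659, -0.002]
contact_force: [-0.8, 0.4, 0.5]
opening: 0.07
gripper_force: 0.0
```

```bash
python3 - <<'E'
from h import *
o=robot.get_obs();print(o["time"],o["tool_pos"])
for n in("top","scene"):
  for t in tins(n):print(n,t)
chain((.609,.1417,.016,-7.4),(.609,.1417,.18,-7.4))
E
```

```text
13.8833 [0.60688596 0.14061081 0.15455164]
top (array([ 0.4508, -0.0293]), 88, 53, -79.1, array([288., 278.]))
top (array([ 0.5308, -0.0254]), 88, 52, 84.6, array([284., 243.]))
top (array([0.5466, 0.5082]), 106, 49, 6.9, array([ 50., 252.]))
top (array([0.608 , 0.1305]), 65, 54, 85.3, array([213., 214.]))
top (array([ 0.7039, -0.0284]), 88, 52, -78.8, array([278., 169.]))
top (array([ 0.7158, -0.6025]), 54, 54, -12.0, array([519., 146.]))
scene (array([ 0.5916, -0.5122]), 71, 60, 88.4, array([ 78., 358.]))
scene (array([ 0.707 , -0.0298]), 88, 52, -77.6, array([300., 251.]))
scene (array([ 0.5341, -0.028 ]), 88, 53, 83.3, array([249., 200.]))
scene (array([0.6113, 0.1397]), 88, 53, 82.4, array([324., 183.]))
scene (array([ 0.453 , -0.0311]), 88, 53, -79.2, array([227., 180.]))
scene (array([0.7588, 0.3709]), 102, 54, -11.7, array([431., 169.]))
scene (array([0.4938, 0.5192]), 96, 59, 37.1, array([391.,  84.]))
[0.002, 0.006, 0.277, -0.001, -0.0, 0.0] rows>=3.3 ydir -7
[0.0, 0.0, -0.328, 0.0, 0.0, 0.0] rows>=3.9 ydir -7
```

>>> apply_moves:
  plan: [0.002,0.004,0.05,0,0,0,0.002,0.004,0.11,0,0,0,0.002,0.004,0.17,0,0,0,0.002,0.004,0.22,0,0,0,0.002,0.004,0.255,0,0,0,0.002,0.004,0.278,0,0,0,0.002,0.004,0.278,0,0,0,0.002,0.004,0.278,0,0,0]

```text
time: 14.65
tool_pos: [0.6084, 0.1418, 0.0165]
ee_rot: [-0.003, 0.75, 0.661, -0.002]
contact_force: [-0.1, -0.1, 0.6]
opening: 0.0698
gripper_force: 0.0
```

>>> apply_moves:
  plan: [0,0,0,0,0,0,0,0,0,0,0,0,0,0,0,0,0,0,0,0,0,0,0,0,0,0,0,0,0,0,0,0,0,0,0,0]
  fingers: 0

```text
time: 15.15
tool_pos: [0.6102, 0.1422, 0.0188]
ee_rot: [-0.002, 0.75, 0.661, 0.0]
contact_force: [0.8, 0.0, 7.6]
opening: 0.0533
gripper_force: 66.7
```

>>> apply_moves:
  plan: [0,0,-0.02,0,0,0,0,0,-0.06,0,0,0,0,0,-0.11,0,0,0,0,0,-0.17,0,0,0,0,0,-0.23,0,0,0,0,0,-0.29,0,0,0,0,0,-0.33,0,0,0,0,0,-0.33,0,0,0,0,0,-0.33,0,0,0,0,0,-0.33,0,0,0]

```text
time: 15.98
tool_pos: [0.6087, 0.1414, 0.1797]
ee_rot: [-0.003, 0.75, 0.661, -0.003]
contact_force: [0.2, -0.3, -5.4]
opening: 0.0532
gripper_force: 65.5
```

>>> apply_moves:
  plan: [0,0,0,0,0,0,0,0,0,0,0,0]

```text
time: 16.15
tool_pos: [0.6086, 0.1414, 0.1794]
ee_rot: [-0.004, 0.75, 0.661, -0.003]
contact_force: [1.0, -0.2, -4.6]
opening: 0.0525
gripper_force: 65.5
```

```bash
cat >> h.py <<'E'
LE=np.array([.459,.381]);TH=37.5;LX=np.array([np.cos(np.radians(TH)),np.sin(np.radians(TH))])
FD=-35.4;F=np.array([.480,-.300]);FX=np.array([np.cos(np.radians(FD)),np.sin(np.radians(FD))]);FY=np.array([-FX[1],FX[0]])
E
python3 - <<'E'
from h import *
o=robot.get_obs();print(o["tool_pos"],o["contact_force"])
print("ledge");p=LE+0*LX;chain((.54,.26,.22,TH+30),(*p,.18,TH+90),(*p,.098,TH+90))
print("drawer");p=F-.01*FX+.073*FY;chain((.5,-.1,.2,20),(*p,.17,FD+90),(*p,.041,FD+90))
E
```

```text
[0.6086215  0.14138666 0.17942699] [ 1.04769756 -0.22796723 -4.60891099]
ledge
[0.218, -0.167, -0.08, -0.001, -0.001, -0.208] rows>=10.4 ydir 68
[0.242, 0.162, 0.08, 0.0, 0.0, -0.167] rows>=8.4 ydir 128
[0.0, 0.0, 0.164, 0.0, 0.0, 0.0] rows>=2.0 ydir 128
drawer
[-0.506, -0.155, -0.039, -0.002, -0.0, -0.076] rows>=6.4 ydir 20
[-0.263, -0.066, 0.06, 0.0, 0.0, -0.096] rows>=4.8 ydir 55
[0.0, 0.0, 0.258, 0.0, 0.0, 0.0] rows>=3.1 ydir 55
```

>>> apply_moves:
  plan: [-0.506,-0.155,-0.039,0,0,-0.076,-0.506,-0.155,-0.039,0,0,-0.076,-0.506,-0.155,-0.039,0,0,-0.076,-0.506,-0.155,-0.039,0,0,-0.076,-0.506,-0.155,-0.039,0,0,-0.076,-0.506,-0.155,-0.039,0,0,-0.076,-0.506,-0.155,-0.039,0,0,-0.076,-0.506,-0.155,-0.039,0,0,-0.076]

```text
time: 16.82
tool_pos: [0.499, -0.1029, 0.2011]
ee_rot: [-0.003, 0.575, 0.818, -0.002]
contact_force: [-0.2, -0.7, -4.9]
opening: 0.0531
gripper_force: 65.7
```

>>> apply_moves:
  plan: [-0.263,-0.066,0.06,0,0,-0.096,-0.263,-0.066,0.06,0,0,-0.096,-0.263,-0.066,0.06,0,0,-0.096,-0.263,-0.066,0.06,0,0,-0.096,-0.263,-0.066,0.06,0,0,-0.096,-0.263,-0.066,0.06,0,0,-0.096,-0.263,-0.066,0.06,0,0,-0.096,-0.263,-0.066,0.06,0,0,-0.096]

```text
time: 17.48
tool_pos: [0.5152, -0.2336, 0.1708]
ee_rot: [-0.003, 0.304, 0.953, 0.0]
contact_force: [0.1, 0.3, -3.4]
opening: 0.053
gripper_force: 65.7
```

```bash
python3 - <<'E'
from h import *
o=robot.get_obs();print(o["tool_pos"],o["joint_positions"].round(2))
p=F-.01*FX+.073*FY;chain((*p,.043,FD+90))
im=robot.get_image("top");im2=robot.get_image("scene")
cv2.imwrite("pics/g1.png",np.hstack([cv2.resize(im[110:330,340:540],(400,440)),cv2.resize(im2[170:370,30:230],(400,440))]))
E
```

```text
[ 0.51517578 -0.23356992  0.17080987] [-0.43  0.21 -0.07  1.3  -0.    0.19]
[-0.001, -0.003, 0.256, -0.0, -0.001, -0.0] rows>=3.1 ydir 55
```

View pics/g1.png

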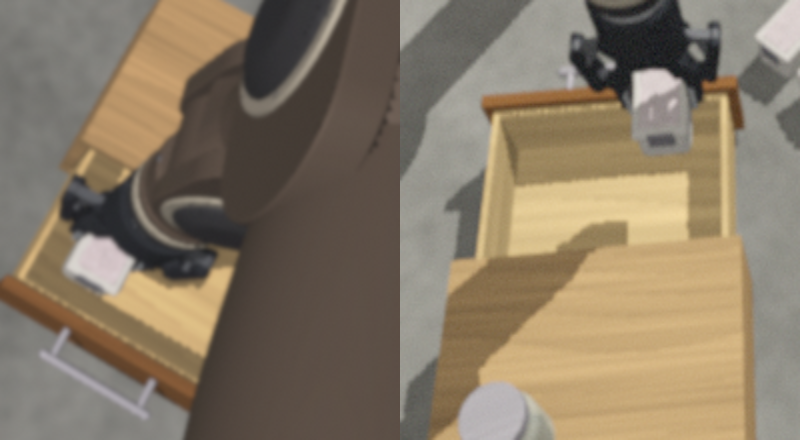

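```bash
python3 - <<'E'
from h import *
for P in cast("scene",[(84,223.6),(191,214.5)],.093)[:,:2]:
    d=P-F;print(P.round(3),(d@FX).round(4),(d@FY).round(4))
im=robot.get_image("top")
H=cast("top",[(340+42/2,110+353/2),(340+145/2,110+413/2)],.077)[:,:2];d=H[0]-H[1];print(H.round(3),H.mean(0),np.degrees(np.arctan2(d[1],d[0])))
E
```

```text
[ 0.369 -0.354] -0.0592 -0.1083
[ 0.501 -0.166] -0.0604 0.1213
[[ 0.419 -0.18 ]
 [ 0.349 -0.279]] [ 0.38420284 -0.22990417] 54.84739690882432
```

>>> apply_moves:
  plan: [0,0,0.04,0,0,0,0,0,0.09,0,0,0,0,0,0.14,0,0,0,0,0,0.18,0,0,0,0,0,0.21,0,0,0,0,0,0.23,0,0,0,0,0,0.23,0,0,0]

```text
time: 18.22
tool_pos: [0.5133, -0.2332, 0.0541]
ee_rot: [-0.005, 0.303, 0.953, 0.0]
contact_force: [-0.8, 0.5, -4.4]
opening: 0.0529
gripper_force: 65.6
```

>>> apply_moves:
  plan: [0,0,0.012,0,0,0,0,0,0.022,0,0,0,0,0,0.024,0,0,0,0,0,0.024,0,0,0]

```text
time: 18.55
tool_pos: [0.5176, -0.2356, 0.0481]
ee_rot: [0.001, 0.303, 0.953, -0.0]
contact_force: [-0.3, -1.3, 7.8]
opening: 0.0531
gripper_force: 70.5
```

```bash
python3 - <<'E'
from h import *
o=robot.get_obs();print(o["tool_pos"],o["contact_force"],o["moment"])
im=robot.get_image("top");im2=robot.get_image("scene")
cv2.imwrite("pics/g2.png",np.hstack([cv2.resize(im[190:290,330:430],(400,400),interpolation=2),cv2.resize(im2[200:300,60:210],(400,267),interpolation=2)[:400].copy() if 0 else cv2.resize(im2[190:290,110:210],(400,400),interpolation=2)]))
E
```

```text
[ 0.51760323 -0.23558452  0.0481155 ] [-0.31384645 -1.28961208  7.84419406] [ 0.26583942 -0.29184815  0.00891549]
```

View pics/g2.png

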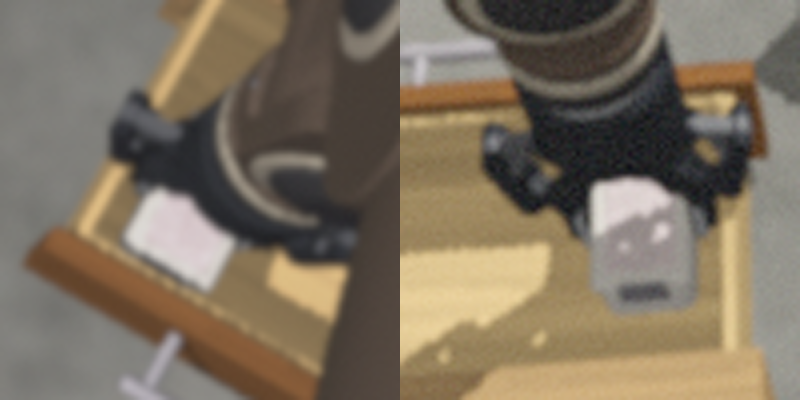

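>>> apply_moves:
  plan: [0,0,-0.02,0,0,0,0,0,-0.03,0,0,0,0,-0.02,-0.03,0,0,0,0,-0.044,-0.03,0,0,0,0,-0.044,-0.03,0,0,0,0,-0.044,-0.02,0,0,0,0,-0.044,-0.01,0,0,0,0,-0.044,0,0,0,0,0,-0.044,0,0,0,0]

```text
time: 19.4
tool_pos: [0.5008, -0.2516, 0.0423]
ee_rot: [-0.004, 0.303, 0.953, 0.0]
contact_force: [-0.0, 0.1, -4.6]
opening: 0.0532
gripper_force: 65.6
```

>>> apply_moves:
  plan: [0,0,0,0,0,0,0,0,0,0,0,0]

```text
time: 19.57
tool_pos: [0.5018, -0.252, 0.044]
ee_rot: [-0.003, 0.303, 0.953, -0.0]
contact_force: [-0.2, 0.1, -4.3]
opening: 0.053
gripper_force: 65.6
```

>>> apply_moves:
  plan: [0,0,0.004,0,0,0,0,0,0.006,0,0,0,0,0,0.006,0,0,0]

```text
time: 19.82
tool_pos: [0.5018, -0.2521, 0.0411]
ee_rot: [-0.003, 0.303, 0.953, -0.0]
contact_force: [-0.3, 0.7, -5.8]
opening: 0.053
gripper_force: 65.7
```

>>> apply_moves:
  plan: [0,0,0,0,0,0,0,0,0,0,0,0,0,0,0,0,0,0,0,0,-0.01,0,0,0,0,0,-0.022,0,0,0,0,0,-0.022,0,0,0,0,0,-0.022,0,0,0]
  fingers: 62

```text
time: 20.4
tool_pos: [0.5024, -0.2526, 0.0531]
ee_rot: [-0.002, 0.303, 0.953, -0.0]
contact_force: [-0.4, 0.6, 0.4]
opening: 0.0621
gripper_force: 0.0
```

>>> apply_moves:
  plan: [0,0,0,0,0,0,0,0,0,0,0,0,0,0,0,0,0,0,0,0,0,0,0,0,0,0,0,0,0,0]
  fingers: 0

```text
time: 20.82
tool_pos: [0.5024, -0.2525, 0.053]
ee_rot: [-0.002, 0.303, 0.953, -0.0]
contact_force: [-0.2, 0.2, 5.2]
opening: 0.0522
gripper_force: 64.8
```

>>> apply_moves:
  plan: [0,0,-0.006,0,0,0,0,0,-0.008,0,0,0,0,0.02,-0.008,0,0,0,0,0.04,-0.008,0,0,0,0,0.05,-0.008,0,0,0,0,0.05,-0.008,0,0,0,0,0.05,-0.008,0,0,0]

```text
time: 21.4
tool_pos: [0.5164, -0.2311, 0.0558]
ee_rot: [-0.003, 0.303, 0.953, -0.0]
contact_force: [0.3, -0.8, -4.6]
opening: 0.0525
gripper_force: 63.8
```

>>> apply_moves:
  plan: [0,0,0.004,0,0,0,0,0,0.008,0,0,0,0,0,0.008,0,0,0]

```text
time: 21.65
tool_pos: [0.517, -0.2324, 0.053]
ee_rot: [-0.002, 0.303, 0.953, -0.0]
contact_force: [1.6, -0.1, 0.6]
opening: 0.0526
gripper_force: 64.4
```

>>> apply_moves:
  plan: [0,0,0,0,0,0,0,0,0,0,0,0,0,0,0,0,0,0,0,0,-0.04,0,0,0,0,0,-0.1,0,0,0,0,0,-0.17,0,0,0,0,0,-0.24,0,0,0,0,0,-0.24,0,0,0]
  fingers: 61

```text
time: 22.32
tool_pos: [0.5197, -0.233, 0.1797]
ee_rot: [0.002, 0.303, 0.953, -0.0]
contact_force: [0.5, -0.5, 0.1]
opening: 0.0611
gripper_force: 0.0
```

```bash
python3 - <<'E'
from h import *
o=robot.get_obs();print(o["time"],o["tool_pos"])
chain((.4517,-.030,.14,11),(.4517,-.030,.028,11),(.4517,-.030,.19,11))
for t in tins("top"):print(t)
for t in tins("scene"):print(t)
E
```

```text
22.3167 [ 0.51972274 -0.23301922  0.17965239]
[0.346, 0.253, 0.078, 0.0, 0.001, 0.121] rows>=6.1 ydir 11
[0.0, 0.0, 0.224, 0.0, 0.0, 0.0] rows>=2.7 ydir 11
[0.0, 0.0, -0.324, 0.0, 0.0, 0.0] rows>=3.9 ydir 11
(array([ 0.4508, -0.0295]), 86, 50, -79.2, array([288., 278.]))
(array([0.549 , 0.4874]), 93, 54, 37.6, array([ 55., 253.]))
(array([ 0.5321, -0.0265]), 84, 50, 82.1, array([284., 242.]))
(array([ 0.5212, -0.2389]), 79, 51, -35.2, array([379., 240.]))
(array([ 0.7036, -0.0279]), 86, 49, -78.6, array([279., 169.]))
(array([ 0.5931, -0.5151]), 60, 56, -33.2, array([ 75., 359.]))
(array([ 0.7064, -0.03  ]), 88, 53, -78.6, array([299., 252.]))
(array([ 0.5074, -0.2307]), 83, 51, -34.5, array([172., 244.]))
(array([ 0.5346, -0.0281]), 88, 53, 82.5, array([250., 201.]))
(array([ 0.4531, -0.0311]), 88, 53, -79.2, array([227., 180.]))
(array([0.7586, 0.3702]), 102, 56, -11.6, array([430., 169.]))
(array([0.4942, 0.5191]), 96, 59, 38.0, array([391.,  84.]))
```

>>> apply_moves:
  plan: [0.346,0.253,0.078,0,0,0.121,0.346,0.253,0.078,0,0,0.121,0.346,0.253,0.078,0,0,0.121,0.346,0.253,0.078,0,0,0.121,0.346,0.253,0.078,0,0,0.121,0.346,0.253,0.078,0,0,0.121,0.346,0.253,0.078,0,0,0.121,0.346,0.253,0.078,0,0,0.121,0.346,0.253,0.078,0,0,0.121,0.346,0.253,0.078,0,0,0.121]
  fingers: 65

```text
time: 23.25
tool_pos: [0.4485, -0.029, 0.1333]
ee_rot: [-0.003, 0.635, 0.773, -0.002]
contact_force: [0.3, -0.4, 0.3]
opening: 0.065
gripper_force: 0.0
```

>>> apply_moves:
  plan: [0,0,0.05,0,0,0,0,0,0.1,0,0,0,0,0,0.15,0,0,0,0,0,0.19,0,0,0,0,0,0.21,0,0,0,0,0,0.22,0,0,0,0,0,0.22,0,0,0]

```text
time: 23.83
tool_pos: [0.4475, -0.0289, 0.0232]
ee_rot: [-0.004, 0.635, 0.772, -0.002]
contact_force: [-1.6, 0.8, 0.5]
opening: 0.0649
gripper_force: 0.0
```

>>> apply_moves:
  plan: [0,0,0,0,0,0,0,0,0,0,0,0,0,0,0,0,0,0,0,0,0,0,0,0,0,0,0,0,0,0,0,0,0,0,0,0]
  fingers: 0

```text
time: 24.33
tool_pos: [0.4489, -0.0287, 0.0251]
ee_rot: [-0.002, 0.635, 0.772, -0.001]
contact_force: [-0.1, -0.4, 5.8]
opening: 0.0528
gripper_force: 65.1
```

>>> apply_moves:
  plan: [0,0,-0.02,0,0,0,0,0,-0.06,0,0,0,0,0,-0.11,0,0,0,0,0,-0.17,0,0,0,0,0,-0.23,0,0,0,0,0,-0.29,0,0,0,0,0,-0.33,0,0,0,0,0,-0.33,0,0,0,0,0,-0.33,0,0,0,0,0,-0.33,0,0,0]

```text
time: 25.17
tool_pos: [0.4484, -0.0288, 0.1883]
ee_rot: [-0.003, 0.635, 0.772, -0.002]
contact_force: [-1.5, 0.1, -1.9]
opening: 0.053
gripper_force: 64.4
```

>>> apply_moves:
  plan: [0,0,0,0,0,0,0,0,0,0,0,0]

```text
time: 25.33
tool_pos: [0.4481, -0.0288, 0.1876]
ee_rot: [-0.004, 0.635, 0.772, -0.002]
contact_force: [0.1, -0.1, -1.1]
opening: 0.0529
gripper_force: 64.4
```

```bash
python3 - <<'E'
from h import *
o=robot.get_obs();print(o["tool_pos"],o["contact_force"])
print("ledge");p=LE+0*LX;chain((.46,.18,.22,TH+30),(*p,.19,TH+90),(*p,.111,TH+90))
print("drawer");p=F-.01*FX-.073*FY;chain((*p,.19,FD+90),(*p,.053,FD+90))
E
```

```text
[ 0.44809001 -0.02876309  0.18757789] [ 0.05440918 -0.10587017 -1.07868765]
ledge
[0.405, 0.104, -0.064, -0.001, -0.001, -0.157] rows>=7.9 ydir 68
[0.156, 0.371, 0.06, 0.0, 0.0, -0.167] rows>=8.4 ydir 128
[0.0, 0.0, 0.158, 0.0, 0.0, 0.0] rows>=1.9 ydir 128
drawer
[-0.63, -0.162, -0.006, -0.001, 0.001, 0.379] rows>=19.1 ydir -125
[0.0, 0.0, 0.274, 0.0, 0.0, 0.0] rows>=3.3 ydir -125
```

>>> apply_moves:
  plan: [0.405,0.104,-0.064,0,0,-0.157,0.405,0.104,-0.064,0,0,-0.157,0.405,0.104,-0.064,0,0,-0.157,0.405,0.104,-0.064,0,0,-0.157,0.405,0.104,-0.064,0,0,-0.157,0.405,0.104,-0.064,0,0,-0.157,0.405,0.104,-0.064,0,0,-0.157,0.405,0.104,-0.064,0,0,-0.157,0.405,0.104,-0.064,0,0,-0.157]

```text
time: 26.08
tool_pos: [0.4605, 0.1802, 0.2201]
ee_rot: [-0.004, 0.192, 0.981, -0.0]
contact_force: [0.3, -0.3, -0.7]
opening: 0.0529
gripper_force: 64.3
```

>>> apply_moves:
  plan: [0.156,0.371,0.06,0,0,-0.167,0.156,0.371,0.06,0,0,-0.167,0.156,0.371,0.06,0,0,-0.167,0.156,0.371,0.06,0,0,-0.167,0.156,0.371,0.06,0,0,-0.167,0.156,0.371,0.06,0,0,-0.167,0.156,0.371,0.06,0,0,-0.167,0.156,0.371,0.06,0,0,-0.167,0.156,0.371,0.06,0,0,-0.167,0.156,0.371,0.06,0,0,-0.167]

```text
time: 26.92
tool_pos: [0.459, 0.3808, 0.1905]
ee_rot: [-0.003, -0.323, 0.946, 0.001]
contact_force: [-0.5, 0.2, -1.0]
opening: 0.0529
gripper_force: 64.3
```

```bash
python3 - <<'E'
from h import *
o=robot.get_obs();print(o["tool_pos"],o["contact_force"])
p=LE+0*LX;chain((*p,.108,TH+90))
for t in tins("top"):print(t)
E
```

```text
[0.45903983 0.38080371 0.19054157] [-0.54584624  0.23439663 -0.96140189]
[-0.001, -0.0, 0.165, 0.001, -0.001, 0.0] rows>=2.0 ydir 128
(array([0.5554, 0.4925]), 76, 53, 37.7, array([ 53., 248.]))
(array([ 0.5219, -0.2395]), 77, 50, -35.4, array([382., 238.]))
(array([ 0.7038, -0.0281]), 85, 49, -78.6, array([278., 170.]))
```

>>> apply_moves:
  plan: [0,0,0.03,0,0,0,0,0,0.07,0,0,0,0,0,0.11,0,0,0,0,0,0.14,0,0,0,0,0,0.155,0,0,0,0,0,0.165,0,0,0,0,0,0.165,0,0,0,0,0,0.165,0,0,0]

```text
time: 27.63
tool_pos: [0.459, 0.3814, 0.1096]
ee_rot: [-0.002, -0.323, 0.946, 0.002]
contact_force: [-0.8, 0.2, -1.2]
opening: 0.0534
gripper_force: 64.3
```

>>> apply_moves:
  plan: [0,0,0,0,0,0,0,0,0,0,0,0,0,0,0,0,0,0,0,0,0,0,0,0,0,0,-0.04,0,0,0,0,0,-0.1,0,0,0,0,0,-0.17,0,0,0,0,0,-0.22,0,0,0,0,0,-0.22,0,0,0]
  fingers: 68

```text
time: 28.38
tool_pos: [0.4611, 0.3825, 0.2255]
ee_rot: [0.002, -0.324, 0.946, 0.003]
contact_force: [0.3, 0.0, -0.2]
opening: 0.0678
gripper_force: 0.0
```

```bash
python3 - <<'E'
from h import *
o=robot.get_obs();print(o["tool_pos"],o["contact_force"])
chain((.49,.18,.22,62),(.534,-.027,.15,-7.7),(.534,-.027,.026,-7.7))
for n in("top","scene"):
  for t in tins(n,None,.128):print(t)
E
```

```text
[0.46107191 0.38246232 0.2255272 ] [ 0.34816058  0.03089044 -0.22731542]
[0.202, -0.356, 0.008, 0.001, 0.0, 0.183] rows>=9.2 ydir 62
[-0.272, -0.324, 0.14, 0.0, 0.0, 0.194] rows>=9.7 ydir -8
[0.0, 0.0, 0.248, 0.0, 0.0, 0.0] rows>=3.0 ydir -8
(array([0.4594, 0.3828]), 84, 48, 37.9, array([ 83., 288.]))
(array([0.5358, 0.4421]), 83, 48, 37.9, array([ 55., 247.]))
(array([ 0.676 , -0.0261]), 77, 44, -78.8, array([278., 170.]))
(array([ 0.7329, -0.0615]), 80, 48, -78.6, array([299., 251.]))
(array([0.5386, 0.4412]), 88, 52, 37.6, array([392.,  84.]))
(array([0.4618, 0.3818]), 87, 51, 38.0, array([353.,  78.]))
```

Both ledge tins stand well. On to the next tin.

>>> apply_moves:
  plan: [0.202,-0.356,0,0,0,0.183,0.202,-0.356,0,0,0,0.183,0.202,-0.356,0,0,0,0.183,0.202,-0.356,0,0,0,0.183,0.202,-0.356,0,0,0,0.183,0.202,-0.356,0,0,0,0.183,0.202,-0.356,0,0,0,0.183,0.202,-0.356,0,0,0,0.183,0.202,-0.356,0,0,0,0.183,0.202,-0.356,0,0,0,0.183]

```text
time: 29.32
tool_pos: [0.488, 0.178, 0.217]
ee_rot: [-0.004, 0.245, 0.97, -0.001]
contact_force: [-0.0, 0.3, 0.6]
opening: 0.0682
gripper_force: 0.0
```

>>> apply_moves:
  plan: [-0.272,-0.324,0.14,0,0,0.194,-0.272,-0.324,0.14,0,0,0.194,-0.272,-0.324,0.14,0,0,0.194,-0.272,-0.324,0.14,0,0,0.194,-0.272,-0.324,0.14,0,0,0.194,-0.272,-0.324,0.14,0,0,0.194,-0.272,-0.324,0.14,0,0,0.194,-0.272,-0.324,0.14,0,0,0.194,-0.272,-0.324,0.14,0,0,0.194,-0.272,-0.324,0.14,0,0,0.194]

```text
time: 30.15
tool_pos: [0.5312, -0.0285, 0.1466]
ee_rot: [-0.003, 0.756, 0.655, -0.002]
contact_force: [0.6, 0.0, -0.6]
opening: 0.0682
gripper_force: 0.0
```

```bash
python3 - <<'E'
from h import *
o=robot.get_obs();print(o["tool_pos"],o["contact_force"])
for n in("top","scene"):
  for t in tins(n):print(n,t)
chain((.534,-.027,.028,-7.7))
E
```

```text
[ 0.53118795 -0.02851943  0.14662647] [ 0.5862946   0.02433822 -0.63187703]
top (array([0.465 , 0.4223]), 95, 56, 37.9, array([ 83., 289.]))
top (array([ 0.5092, -0.2328]), 55, 50, -35.7, array([378., 247.]))
top (array([0.5491, 0.4875]), 95, 56, 37.6, array([ 55., 253.]))
top (array([0.8394, 0.3116]), 103, 64, 28.2, array([135., 127.]))
scene (array([ 0.5929, -0.5174]), 57, 54, 48.9, array([ 74., 359.]))
scene (array([ 0.7064, -0.03  ]), 88, 53, -78.6, array([299., 252.]))
scene (array([ 0.4965, -0.2245]), 58, 49, -34.5, array([168., 236.]))
scene (array([ 0.5346, -0.0279]), 88, 53, 82.2, array([250., 201.]))
scene (array([0.7581, 0.3712]), 102, 53, -9.6, array([431., 169.]))
scene (array([0.4943, 0.5188]), 97, 58, 38.0, array([391.,  84.]))
scene (array([0.4112, 0.4538]), 97, 60, 38.0, array([354.,  78.]))
[0.003, 0.007, 0.238, -0.001, -0.0, -0.0] rows>=2.9 ydir -8
```

>>> apply_moves:
  plan: [0.003,0.006,0.05,0,0,0,0.003,0.006,0.1,0,0,0,0.003,0.006,0.15,0,0,0,0.003,0.006,0.19,0,0,0,0.003,0.006,0.22,0,0,0,0.003,0.006,0.236,0,0,0,0.003,0.006,0.236,0,0,0]

```text
time: 30.83
tool_pos: [0.5326, -0.0268, 0.0276]
ee_rot: [-0.004, 0.753, 0.658, -0.003]
contact_force: [0.6, 0.6, -0.3]
opening: 0.0677
gripper_force: 0.0
```

>>> apply_moves:
  plan: [0,0,0,0,0,0,0,0,0,0,0,0,0,0,0,0,0,0,0,0,0,0,0,0,0,0,0,0,0,0,0,0,0,0,0,0]
  fingers: 0

```text
time: 31.33
tool_pos: [0.535, -0.0271, 0.0307]
ee_rot: [-0.002, 0.754, 0.657, -0.001]
contact_force: [0.2, 1.3, 3.1]
opening: 0.0522
gripper_force: 64.8
```

>>> apply_moves:
  plan: [0,0,-0.02,0,0,0,0,0,-0.06,0,0,0,0,0,-0.11,0,0,0,0,0,-0.17,0,0,0,0,0,-0.23,0,0,0,0,0,-0.29,0,0,0,0,0,-0.33,0,0,0,0,0,-0.33,0,0,0,0,0,-0.33,0,0,0,0,0,-0.33,0,0,0]

```text
time: 32.17
tool_pos: [0.5348, -0.0273, 0.1942]
ee_rot: [-0.003, 0.754, 0.656, -0.002]
contact_force: [0.3, -0.0, -0.8]
opening: 0.0526
gripper_force: 64.3
```

>>> apply_moves:
  plan: [0,0,0,0,0,0,0,0,0,0,0,0]

```text
time: 32.33
tool_pos: [0.5345, -0.0273, 0.1934]
ee_rot: [-0.004, 0.754, 0.656, -0.003]
contact_force: [-0.2, 0.1, -1.7]
opening: 0.0523
gripper_force: 64.3
```

```bash
sed -i 's/az+(a-az+90)%180-90/az+(a-az+60)%180-60/' h.py; python3 - <<'E'
from h import *
o=robot.get_obs();print(o["tool_pos"],o["contact_force"])
print("ledge");p=LE-.1*LX;chain((.46,.13,.22,TH+20),(*p,.19,TH+90),(*p,.111,TH+90))
print("drawer");p=F-.007*FX-.070*FY;chain((.46,-.18,.2,25),(*p,.18,FD+90),(*p,.054,FD+90))
E
```

```text
[ 0.53449115 -0.02730697  0.19341066] [-0.17238898  0.11579313 -1.66112527]
ledge
[0.291, -0.191, -0.051, -0.001, -0.001, -0.182] rows>=9.1 ydir 58
[0.34, 0.234, 0.06, 0.0, 0.0, -0.194] rows>=9.8 ydir 128
[0.0, 0.0, 0.158, 0.0, 0.0, 0.0] rows>=1.9 ydir 128
drawer
[-0.323, -0.105, -0.012, -0.001, -0.0, -0.092] rows>=4.6 ydir 25
[-0.291, -0.194, 0.04, 0.0, 0.0, -0.082] rows>=4.2 ydir 55
[0.0, 0.0, 0.252, 0.0, 0.0, 0.0] rows>=3.0 ydir 55
```

>>> apply_moves:
  plan: [0.291,-0.191,-0.051,0,0,-0.182,0.291,-0.191,-0.051,0,0,-0.182,0.291,-0.191,-0.051,0,0,-0.182,0.291,-0.191,-0.051,0,0,-0.182,0.291,-0.191,-0.051,0,0,-0.182,0.291,-0.191,-0.051,0,0,-0.182,0.291,-0.191,-0.051,0,0,-0.182,0.291,-0.191,-0.051,0,0,-0.182,0.291,-0.191,-0.051,0,0,-0.182,0.291,-0.191,-0.051,0,0,-0.182]

```text
time: 33.17
tool_pos: [0.4605, 0.1299, 0.2202]
ee_rot: [-0.004, 0.277, 0.961, -0.0]
contact_force: [0.7, 0.4, -1.2]
opening: 0.053
gripper_force: 64.2
```

>>> apply_moves:
  plan: [0.34,0.234,0.06,0,0,-0.194,0.34,0.234,0.06,0,0,-0.194,0.34,0.234,0.06,0,0,-0.194,0.34,0.234,0.06,0,0,-0.194,0.34,0.234,0.06,0,0,-0.194,0.34,0.234,0.06,0,0,-0.194,0.34,0.234,0.06,0,0,-0.194,0.34,0.234,0.06,0,0,-0.194,0.34,0.234,0.06,0,0,-0.194,0.34,0.234,0.06,0,0,-0.194]

```text
time: 34.0
tool_pos: [0.3796, 0.3198, 0.1911]
ee_rot: [-0.003, -0.322, 0.947, 0.001]
contact_force: [0.8, -0.6, -1.0]
opening: 0.0527
gripper_force: 64.2
```

```bash
python3 - <<'E'
from h import *
o=robot.get_obs();print(o["tool_pos"],o["contact_force"])
p=LE-.1*LX;chain((*p,.114,TH+90))
E
```

```text
[0.3796044  0.31982481 0.19107598] [ 0.80159251 -0.56836167 -0.9653073 ]
[-0.001, -0.0, 0.154, 0.001, -0.001, 0.0] rows>=1.8 ydir 128
```

>>> apply_moves:
  plan: [0,0,0.03,0,0,0,0,0,0.07,0,0,0,0,0,0.11,0,0,0,0,0,0.135,0,0,0,0,0,0.147,0,0,0,0,0,0.154,0,0,0,0,0,0.154,0,0,0,0,0,0.154,0,0,0]

```text
time: 34.67
tool_pos: [0.3798, 0.3202, 0.1154]
ee_rot: [-0.002, -0.32, 0.947, 0.002]
contact_force: [-0.6, -0.3, -1.2]
opening: 0.0524
gripper_force: 64.2
```

>>> apply_moves:
  plan: [0,0,0,0,0,0,0,0,0,0,0,0,0,0,0,0,0,0,0,0,0,0,0,0,0,0,-0.04,0,0,0,0,0,-0.1,0,0,0,0,0,-0.17,0,0,0,0,0,-0.22,0,0,0,0,0,-0.22,0,0,0]
  fingers: 72

```text
time: 35.42
tool_pos: [0.382, 0.3213, 0.2307]
ee_rot: [0.002, -0.321, 0.947, 0.003]
contact_force: [-0.2, -0.6, 0.5]
opening: 0.072
gripper_force: 0.0
```

```bash
python3 - <<'E'
from h import *
o=robot.get_obs();print(o["tool_pos"],o["contact_force"])
chain((.45,.15,.22,68),(.58,.0,.2,15),(.705,-.029,.14,11.3),(.705,-.029,.029,11.3))
for n in("top","scene"):
  for t in tins(n,None,.128):print(t)
E
```

```text
[0.3819626  0.32127227 0.23071646] [-0.15615916 -0.56251527  0.46763823]
[0.1, -0.355, 0.019, 0.001, 0.0, 0.165] rows>=8.3 ydir 68
[-0.353, -0.181, 0.04, 0.0, 0.0, 0.147] rows>=7.4 ydir 15
[-0.121, 0.226, 0.12, 0.0, 0.0, 0.01] rows>=3.4 ydir 11
[0.0, 0.0, 0.222, 0.0, 0.0, 0.0] rows>=2.7 ydir 11
(array([0.3784, 0.3201]), 83, 48, 37.5, array([115., 328.]))
(array([0.4599, 0.3832]), 83, 48, 37.9, array([ 83., 286.]))
(array([0.5356, 0.442 ]), 84, 48, 37.9, array([ 55., 253.]))
(array([ 0.5111, -0.2179]), 70, 46, -35.8, array([378., 236.]))
(array([ 0.6761, -0.0261]), 77, 44, -78.6, array([278., 170.]))
(array([ 0.7328, -0.0614]), 80, 48, -79.0, array([299., 251.]))
(array([ 0.5519, -0.247 ]), 73, 46, -35.9, array([173., 247.]))
(array([0.5384, 0.4409]), 87, 52, 37.8, array([392.,  84.]))
(array([0.4624, 0.3812]), 88, 51, 39.3, array([354.,  78.]))
(array([0.3804, 0.3191]), 87, 51, 37.4, array([314.,  72.]))
```

Three empties on the ledge, all placed. Now the last tin at (0.705, −0.029).

>>> apply_moves:
  plan: [0.1,-0.355,0,0,0,0.165,0.1,-0.355,0,0,0,0.165,0.1,-0.355,0,0,0,0.165,0.1,-0.355,0,0,0,0.165,0.1,-0.355,0,0,0,0.165,0.1,-0.355,0,0,0,0.165,0.1,-0.355,0,0,0,0.165,0.1,-0.355,0,0,0,0.165,0.1,-0.355,0,0,0,0.165]

```text
time: 36.27
tool_pos: [0.4478, 0.1479, 0.2224]
ee_rot: [-0.004, 0.194, 0.981, -0.0]
contact_force: [0.4, 0.0, -0.6]
opening: 0.0723
gripper_force: 0.0
```

>>> apply_moves:
  plan: [-0.353,-0.181,0.03,0,0,0.147,-0.353,-0.181,0.03,0,0,0.147,-0.353,-0.181,0.03,0,0,0.147,-0.353,-0.181,0.03,0,0,0.147,-0.353,-0.181,0.03,0,0,0.147,-0.353,-0.181,0.03,0,0,0.147,-0.353,-0.181,0.03,0,0,0.147,-0.353,-0.181,0.03,0,0,0.147]

```text
time: 36.93
tool_pos: [0.5776, -0.0024, 0.2056]
ee_rot: [-0.004, 0.611, 0.792, -0.002]
contact_force: [-1.0, -0.4, 0.8]
opening: 0.072
gripper_force: 0.0
```

>>> apply_moves:
  plan: [-0.121,0.226,0.12,0,0,0.01,-0.121,0.226,0.12,0,0,0.01,-0.121,0.226,0.12,0,0,0.01,-0.121,0.226,0.12,0,0,0.01,-0.121,0.226,0.12,0,0,0.01,-0.121,0.226,0.12,0,0,0.01,-0.121,0.226,0.12,0,0,0.01]

```text
time: 37.52
tool_pos: [0.7015, -0.0302, 0.1469]
ee_rot: [-0.004, 0.633, 0.774, -0.002]
contact_force: [-0.0, -1.3, 0.5]
opening: 0.0722
gripper_force: 0.0
```

```bash
python3 - <<'E'
from h import *
o=robot.get_obs();print(o["tool_pos"],o["contact_force"])
for n in("top","scene"):
  for t in tins(n):print(n,t)
chain((.705,-.029,.029,11.3))
E
```

```text
[ 0.7015078  -0.0301806   0.14685209] [-0.013309   -1.26859592  0.54476928]
top (array([0.3028, 0.0237]), 185, 18, 85.4, array([269., 350.]))
top (array([0.3768, 0.3541]), 97, 56, 37.4, array([114., 327.]))
top (array([0.4649, 0.4223]), 96, 57, 37.8, array([ 83., 289.]))
top (array([0.5489, 0.4874]), 96, 57, 37.9, array([ 55., 253.]))
top (array([ 0.5213, -0.2391]), 82, 54, -35.7, array([379., 239.]))
top (array([ 0.7165, -0.6016]), 53, 53, -29.0, array([520., 146.]))
top (array([0.8394, 0.3113]), 106, 66, 29.1, array([135., 126.]))
scene (array([ 0.5932, -0.5181]), 61, 58, 60.8, array([ 75., 359.]))
scene (array([ 0.7066, -0.0302]), 88, 54, -78.7, array([299., 251.]))
scene (array([ 0.5079, -0.2308]), 84, 54, -35.9, array([171., 244.]))
scene (array([0.7549, 0.3562]), 108, 89, -5.8, array([427., 172.]))
scene (array([0.4932, 0.5185]), 98, 63, 36.2, array([391.,  83.]))
[0.0, 0.008, 0.239, -0.001, -0.0, 0.001] rows>=2.9 ydir 11
```

>>> apply_moves:
  plan: [0,0.006,0.05,0,0,0,0,0.006,0.1,0,0,0,0,0.006,0.15,0,0,0,0,0.006,0.19,0,0,0,0,0.006,0.215,0,0,0,0,0.006,0.23,0,0,0,0,0.006,0.23,0,0,0]

```text
time: 38.2
tool_pos: [0.7039, -0.0294, 0.0318]
ee_rot: [-0.003, 0.633, 0.774, -0.002]
contact_force: [0.3, 0.1, 0.3]
opening: 0.0719
gripper_force: 0.0
```

>>> apply_moves:
  plan: [0,0,0,0,0,0,0,0,0,0,0,0,0,0,0,0,0,0,0,0,0,0,0,0,0,0,0,0,0,0,0,0,0,0,0,0]
  fingers: 0

```text
time: 38.7
tool_pos: [0.7061, -0.0296, 0.0348]
ee_rot: [-0.001, 0.633, 0.774, -0.0]
contact_force: [-0.8, -0.1, 7.0]
opening: 0.052
gripper_force: 65.2
```

>>> apply_moves:
  plan: [0,0,-0.02,0,0,0,0,0,-0.06,0,0,0,0,0,-0.11,0,0,0,0,0,-0.17,0,0,0,0,0,-0.23,0,0,0,0,0,-0.29,0,0,0,0,0,-0.35,0,0,0,0,0,-0.35,0,0,0,0,0,-0.35,0,0,0,0,0,-0.35,0,0,0]

```text
time: 39.53
tool_pos: [0.7055, -0.0299, 0.2061]
ee_rot: [-0.003, 0.633, 0.774, -0.002]
contact_force: [0.6, 0.0, -4.1]
opening: 0.0526
gripper_force: 64.2
```

>>> apply_moves:
  plan: [0,0,0,0,0,0,0,0,0,0,0,0]

```text
time: 39.7
tool_pos: [0.705, -0.0299, 0.205]
ee_rot: [-0.004, 0.633, 0.774, -0.002]
contact_force: [0.1, 0.1, -3.7]
opening: 0.052
gripper_force: 64.2
```

```bash
python3 - <<'E'
from h import *
o=robot.get_obs();print(o["tool_pos"],o["contact_force"])
print("drawer");p=F-.007*FX-.045*FY;chain((.48,-.12,.2,30),(*p,.18,FD+90),(*p,.056,FD+90))
E
```

```text
[ 0.70497391 -0.02987004  0.20495448] [ 0.06828229  0.10354851 -3.66140445]
drawer
[-0.087, -0.477, 0.014, -0.001, -0.001, -0.051] rows>=5.8 ydir 30
[-0.337, -0.268, 0.04, 0.0, 0.0, -0.068] rows>=5.2 ydir 55
[0.0, 0.0, 0.248, 0.0, 0.0, 0.0] rows>=3.0 ydir 55
```

>>> apply_moves:
  plan: [-0.087,-0.477,0.014,0,0,-0.051,-0.087,-0.477,0.014,0,0,-0.051,-0.087,-0.477,0.014,0,0,-0.051,-0.087,-0.477,0.014,0,0,-0.051,-0.087,-0.477,0.014,0,0,-0.051,-0.087,-0.477,0.014,0,0,-0.051,-0.087,-0.477,0.014,0,0,-0.051,-0.087,-0.477,0.014,0,0,-0.051]

```text
time: 40.37
tool_pos: [0.4786, -0.1205, 0.2012]
ee_rot: [-0.003, 0.502, 0.865, -0.001]
contact_force: [0.5, -0.4, -4.0]
opening: 0.052
gripper_force: 64.9
```

>>> apply_moves:
  plan: [-0.337,-0.268,0.04,0,0,-0.068,-0.337,-0.268,0.04,0,0,-0.068,-0.337,-0.268,0.04,0,0,-0.068,-0.337,-0.268,0.04,0,0,-0.068,-0.337,-0.268,0.04,0,0,-0.068,-0.337,-0.268,0.04,0,0,-0.068,-0.337,-0.268,0.04,0,0,-0.068,-0.337,-0.268,0.04,0,0,-0.068]

```text
time: 41.03
tool_pos: [0.4486, -0.3338, 0.1798]
ee_rot: [-0.004, 0.307, 0.952, 0.0]
contact_force: [-0.3, 0.6, -3.3]
opening: 0.052
gripper_force: 65.0
```

>>> apply_moves:
  plan: [0,0,0.04,0,0,0,0,0,0.09,0,0,0,0,0,0.14,0,0,0,0,0,0.18,0,0,0,0,0,0.21,0,0,0,0,0,0.22,0,0,0,0,0,0.22,0,0,0]

```text
time: 41.62
tool_pos: [0.4475, -0.331, 0.0698]
ee_rot: [-0.005, 0.305, 0.952, 0.001]
contact_force: [-0.5, 0.6, -3.8]
opening: 0.0522
gripper_force: 65.0
```

>>> apply_moves:
  plan: [0,0,0.01,0,0,0,0,0,0.02,0,0,0,0,0,0.022,0,0,0,0,0,0.022,0,0,0]

```text
time: 41.95
tool_pos: [0.4478, -0.3326, 0.0606]
ee_rot: [-0.003, 0.306, 0.952, -0.0]
contact_force: [-0.6, -0.1, -3.3]
opening: 0.0522
gripper_force: 65.1
```

>>> apply_moves:
  plan: [0,0,0.004,0,0,0,0,0,0.007,0,0,0,0,0,0.007,0,0,0]

```text
time: 42.2
tool_pos: [0.4476, -0.3328, 0.0569]
ee_rot: [-0.003, 0.306, 0.952, -0.0]
contact_force: [0.9, -1.3, -3.7]
opening: 0.0519
gripper_force: 65.1
```

>>> apply_moves:
  plan: [0,0,0,0,0,0,0,0,0,0,0,0,0,0,0,0,0,0,0,0,0,0,0,0,0,0,-0.04,0,0,0,0,0,-0.1,0,0,0,0,0,-0.17,0,0,0,0,0,-0.24,0,0,0,0,0,-0.26,0,0,0,0,0,-0.26,0,0,0]
  fingers: 66

```text
time: 43.03
tool_pos: [0.45, -0.334, 0.1909]
ee_rot: [0.0, 0.306, 0.952, -0.001]
contact_force: [0.6, -0.4, -0.4]
opening: 0.0658
gripper_force: 0.0
```

```bash
sed -i 's/az+(a-az+60)%180-60/az+(a-az+90)%180-90/' h.py;python3 - <<'E'
from h import *
o=robot.get_obs();print(o["tool_pos"],o["contact_force"])
h=(.3845,-.232)
chain((.415,-.28,.21,10),(*h,.15,-35.4),(*h,.062,-35.4))
E
```

```text
[ 0.4499804  -0.33403943  0.19090937] [ 0.5555132  -0.41697153 -0.37238753]
[0.12, 0.047, -0.038, -0.0, 0.0, 0.123] rows>=6.2 ydir 10
[0.105, -0.043, 0.12, 0.0, 0.0, 0.126] rows>=6.3 ydir -35
[0.0, 0.0, 0.176, 0.0, 0.0, 0.0] rows>=2.1 ydir -35
```

>>> apply_moves:
  plan: [0.12,0.047,-0.038,0,0,0.123,0.12,0.047,-0.038,0,0,0.123,0.12,0.047,-0.038,0,0,0.123,0.12,0.047,-0.038,0,0,0.123,0.12,0.047,-0.038,0,0,0.123,0.12,0.047,-0.038,0,0,0.123,0.12,0.047,-0.038,0,0,0.123,0.12,0.047,-0.038,0,0,0.123]
  fingers: 26

```text
time: 43.7
tool_pos: [0.413, -0.2785, 0.2049]
ee_rot: [-0.004, 0.642, 0.767, -0.001]
contact_force: [-0.5, 0.2, 0.2]
opening: 0.0261
gripper_force: 0.0
```

>>> apply_moves:
  plan: [0.105,-0.043,0.12,0,0,0.126,0.105,-0.043,0.12,0,0,0.126,0.105,-0.043,0.12,0,0,0.126,0.105,-0.043,0.12,0,0,0.126,0.105,-0.043,0.12,0,0,0.126,0.105,-0.043,0.12,0,0,0.126,0.105,-0.043,0.12,0,0,0.126,0.105,-0.043,0.12,0,0,0.126]

```text
time: 44.37
tool_pos: [0.3825, -0.2306, 0.1458]
ee_rot: [-0.002, 0.888, 0.46, -0.002]
contact_force: [-0.4, -0.0, -0.3]
opening: 0.0263
gripper_force: 0.0
```

```bash
python3 - <<'E'
from h import *
o=robot.get_obs();print(o["tool_pos"],o["contact_force"])
chain((.3845,-.232,.062,-35.4))
im=robot.get_image("scene");cv2.imwrite("pics/k.png",cv2.resize(im[170:330,30:230],(800,600)))
print(proj("scene",[(.3845,-.232,.077)]))
E
```

```text
[ 0.38245389 -0.23059712  0.14579611] [-0.42831496 -0.01574775 -0.29859079]
[0.0, 0.006, 0.168, -0.001, 0.0, 0.001] rows>=2.0 ydir -35
[[137.62439862 201.12177188]]
```

View pics/k.png

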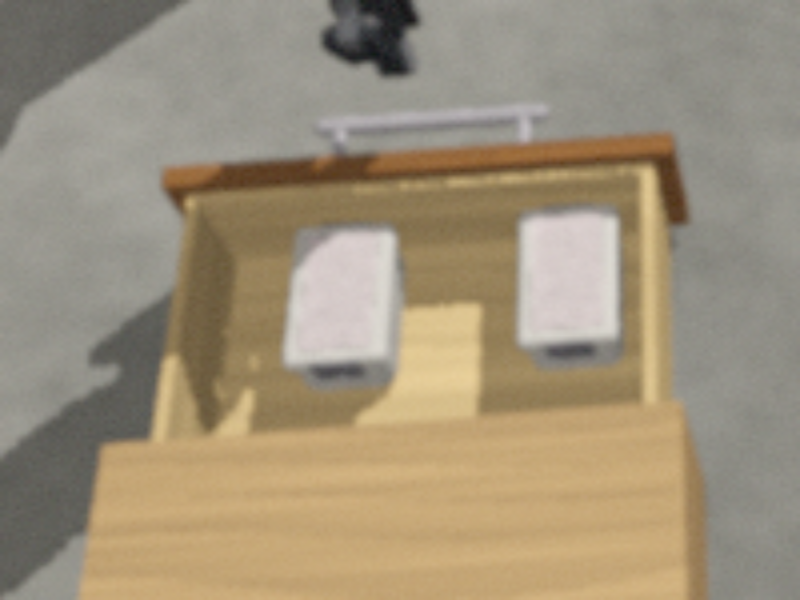

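>>> apply_moves:
  plan: [0,0.005,0.03,0,0,0,0,0.005,0.07,0,0,0,0,0.005,0.11,0,0,0,0,0.005,0.15,0,0,0,0,0.005,0.166,0,0,0,0,0.005,0.166,0,0,0,0,0.005,0.166,0,0,0]

```text
time: 45.0
tool_pos: [0.3841, -0.232, 0.0635]
ee_rot: [-0.002, 0.888, 0.46, -0.002]
contact_force: [-0.2, 0.2, 0.1]
opening: 0.026
gripper_force: 0.0
```

>>> apply_moves:
  plan: [0,0,0,0,0,0,0,0,0,0,0,0,0,0,0,0,0,0,0,0,0,0,0,0,0,0,0,0,0,0,0,0,0,0,0,0]
  fingers: 0

```text
time: 45.5
tool_pos: [0.3853, -0.2327, 0.0648]
ee_rot: [-0.001, 0.888, 0.459, -0.002]
contact_force: [0.2, -0.1, 6.3]
opening: 0.0087
gripper_force: 59.0
```

>>> apply_moves:
  plan: [0,0.006,0,0,0,0,0,0.018,0,0,0,0,0,0.035,0,0,0,0,0,0.053,0,0,0,0,0,0.071,0,0,0,0,0,0.089,0,0,0,0,0,0.107,0,0,0,0,0,0.125,0,0,0,0,0,0.143,0,0,0,0,0,0.16,0,0,0,0]

```text
time: 46.33
tool_pos: [0.4505, -0.2797, 0.0648]
ee_rot: [-0.0, 0.888, 0.459, -0.002]
contact_force: [-3.0, -1.3, 9.8]
opening: 0.0087
gripper_force: 59.4
```

>>> apply_moves:
  plan: [0,0.018,0,0,0,0,0,0.036,0,0,0,0,0,0.054,0,0,0,0,0,0.072,0,0,0,0,0,0.09,0,0,0,0,0,0.106,0,0,0,0,0,0.12,0,0,0,0,0,0.132,0,0,0,0,0,0.142,0,0,0,0,0,0.15,0,0,0,0]

```text
time: 47.17
tool_pos: [0.5116, -0.3237, 0.0649]
ee_rot: [0.0, 0.888, 0.459, -0.002]
contact_force: [-4.4, -3.5, 10.4]
opening: 0.0084
gripper_force: 59.5
```

```bash
python3 - <<'E'
from h import *
o=robot.get_obs();print(o["tool_pos"],o["contact_force"],o["opening"])
P=np.array([.5158,-.3272]);print((P-o["tool_pos"][:2])@FX,(P-o["tool_pos"][:2])@FY)
E
```

```text
[ 0.51157373 -0.3236922   0.06486229] [-4.43450612 -3.52443051 10.43584528] 0.008410807899413486
0.005476948031055842 -0.0004111043167747456
```

Push the remaining ~5.5 mm plus a little, then release and lift clear.

>>> apply_moves:
  plan: [0,0.005,0,0,0,0,0,0.01,0,0,0,0,0,0.014,0,0,0,0,0,0.017,0,0,0,0,0,0.02,0,0,0,0,0,0.02,0,0,0,0]

```text
time: 47.67
tool_pos: [0.5188, -0.3289, 0.0648]
ee_rot: [-0.0, 0.888, 0.459, -0.003]
contact_force: [-6.0, -2.2, 12.3]
opening: 0.0085
gripper_force: 59.7
```

>>> apply_moves:
  plan: [0,0,0,0,0,0,0,0,0,0,0,0]

```text
time: 47.83
tool_pos: [0.5188, -0.3288, 0.0648]
ee_rot: [-0.0, 0.888, 0.459, -0.003]
contact_force: [-5.2, -1.4, 11.8]
opening: 0.0086
gripper_force: 59.6
```

>>> apply_moves:
  plan: [0,0.006,0,0,0,0,0,0.012,0,0,0,0,0,0.012,0,0,0,0]

```text
time: 48.08
tool_pos: [0.5188, -0.3289, 0.0647]
ee_rot: [-0.005, 0.888, 0.459, -0.005]
contact_force: [-22.1, 9.8, 26.1]
opening: 0.0088
gripper_force: 61.4
```

>>> apply_moves:
  plan: [0,0.006,0,0,0,0,0,0.006,0,0,0,0,0,0.006,0,0,0,0]

```text
time: 48.33
tool_pos: [0.5189, -0.3289, 0.0647]
ee_rot: [-0.007, 0.888, 0.459, -0.006]
contact_force: [-29.8, 15.1, 32.3]
opening: 0.0088
gripper_force: 62.2
```

>>> apply_moves:
  plan: [0,-0.014,0,0,0,0,0,-0.014,0,0,0,0,0,-0.014,0,0,0,0]

```text
time: 48.58
tool_pos: [0.5188, -0.3289, 0.0648]
ee_rot: [-0.002, 0.888, 0.459, -0.003]
contact_force: [-11.4, 1.7, 15.5]
opening: 0.0084
gripper_force: 60.6
```

>>> apply_moves:
  plan: [0,0,0,0,0,0,0,0,0,0,0,0,0,0,0,0,0,0,0,0,0,0,0,0,0,0,-0.04,0,0,0,0,0,-0.1,0,0,0,0,0,-0.18,0,0,0,0,0,-0.26,0,0,0,0,0,-0.32,0,0,0,0,0,-0.32,0,0,0]
  fingers: 26

```text
time: 49.42
tool_pos: [0.5237, -0.33, 0.2298]
ee_rot: [0.002, 0.888, 0.46, 0.0]
contact_force: [-0.6, 0.8, 0.2]
opening: 0.0265
gripper_force: 0.0
```

>>> apply_moves:
  plan: [0,-0.3,0,0,0,0,0,-0.3,0,0,0,0,0,-0.3,0,0,0,0,0,-0.3,0,0,0,0,0,-0.3,0,0,0,0,0,-0.3,0,0,0,0]

```text
time: 49.92
tool_pos: [0.3988, -0.2418, 0.2239]
ee_rot: [-0.001, 0.888, 0.46, -0.002]
contact_force: [0.3, -0.6, 0.1]
opening: 0.0257
gripper_force: 0.0
```

```bash
python3 - <<'E'
from h import *
im=robot.get_image("top");s=robot.get_image("scene")
for n,i in(("top",im),("scene",s)):
  for t in tins(n,i,.128):print(n,t)
cv2.imwrite("pics/z.png",np.hstack([cv2.resize(im,(400,300)),cv2.resize(s,(400,300))]))
E
```

```text
top (array([0.379 , 0.3206]), 84, 48, 37.5, array([114., 328.]))
top (array([0.4594, 0.3827]), 84, 48, 37.9, array([ 83., 288.]))
top (array([0.5356, 0.442 ]), 84, 48, 37.9, array([ 55., 253.]))
scene (array([0.5388, 0.4411]), 88, 52, 37.8, array([392.,  84.]))
scene (array([0.4624, 0.3813]), 88, 52, 39.3, array([354.,  78.]))
scene (array([0.3804, 0.3192]), 87, 51, 37.6, array([314.,  72.]))
```

View pics/z.png

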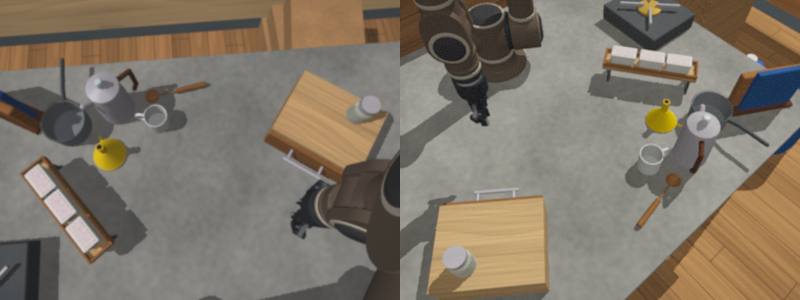

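The drawer is shut, three tins sit on the ledge, and the funnel and mug haven't moved.

```bash
python3 -c "
from cell import robot
print(robot.close_job())"
```

```text
the job is handed in; nothing more can be done
None
```

The job is handed in at about 50 s: the two packed tins are in the larder drawer, pushed shut against its stop, the three empty ones are lengthwise on the ledge, and the funnel and mug were left alone; no verdict came back.

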